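Dry-clamp a slat panel in the sprung panel clamp

ROBOT

A 6-joint arm with a two-finger parallel gripper is mounted at the origin on a cart in front of the work surface, level with it; the furniture and walls round the work are solid. World frame = base frame: x ahead of the robot, y to its left, z up, the work surface at z = 0. Lengths are in mm, angles in degrees, forces in N, time in s.
With the tool pointing down it reaches from about 350 to 925 mm from the base axis. Payload 6.4 kg.
Tool frame: the origin (TCP) lies midway between the tips of the shut fingers; the grasp point (between the pads) lies 19 mm behind it (r.pinch_z is the z of the grasp point in the tool frame, in mm); z points along the fingers, y is the line along which they close (so a half turn about z gives the same grasp; the last joint's range is limited). The gripper opens to 85 mm and grips with 20 to 120 N. Pads are 22 mm wide; open, the fingers measure 114 mm over their backs; the gripper's body (76 mm by 85 mm) begins 54 mm behind the grasp point. The pads swing forward as they close: fully open they stand 13 mm farther back than shut.
Start: joints at [-77.928, 14.043, 89.255, -0, 76.702, -9.975], TCP at [243.999, -602.477, 231.29] pointing down, gripper open.
Joint ranges: [-179.41, 179.41], [-58.25, 129.5], [7.25, 145.43], [-54.29, 234.29], [11.92, 165.04], [-157.13, 157.13]. Speed limits (degrees/s): [147.25, 147.25, 180, 180, 180, 180].

INTERFACE

Orientations are given as a 3x3 rotation matrix whose columns are the frame's x, y, z axes.
In Python, from rig import r, vision gives the robot as it stands.
- The arm moves only by the tool apply_moves, never from a script. Its argument "deltas" is a list of rows, each an object of numbers: "x", "y", "z": the shift along the tool's x, y, z in m; "wx", "wy", "wz": the turn, a rotation vector about the tool's x, y, z in degrees. A call has 1 to 8 rows; each row is the pose to reach, as a shift and turn from the pose commanded when the call began, along the tool's axes at that moment; what a row does not reach only later rows make up. A row lasts 1/10 s, in which the tool goes at most 50 mm and 8.59 degrees, less where a joint would pass 70% of its speed; a pose out of reach is approached as far as the arm can. A call with a gripper value outside its range is refused whole. "claw" is the finger opening in m, from 0 to 0.0854, set as the call begins (left out, the last holds). The fingers move at their own pace and stop on an object; "squeeze" is the grip in N (left out, the last holds). Time passes only in rows, so rows that repeat a pose let the fingers close. It gives the time, the measured TCP pose, the force, the opening and the grip force at its end, in the units of the state.
- r.get_obs(): the state, without advancing time (a new reading comes with each control period).
- vision.grab_frame(name): name is "side" or "top" or "wrist"; returns a dict with "img" (400x640x3 uint8, red, green, blue), "range_z" (400x640 float32, mm along the optical axis (not along the pixel's ray), 0 where there is no reading), "fx", "fy", "cx", "cy" (pixels), "eye" and "rotation" of the camera in the world; the wrist camera has in their place "mount" (4x4, takes a point from camera to tool coordinates, whose origin is the TCP and whose axes are the flange's). Camera axes: x right, y up, looking along -z (the intrinsics and any distortion apply to the point x, -y, -z); pixel columns grow to the right and rows downward; lengths in mm; the calibration is good to about 2 mm. A picture is of the moment at which its call begins: read the wrist's pose just before it.
- r.close_job(): hands the job in; it is judged then, once.
The state is a dict: "t": time; "joint_positions": joint angles; "qd": joint speeds; "joint_torque": joint torques, N m; "position": TCP position; "ee_rot": TCP orientation; "wrist_force": force on the tool from outside, world axes, zero at the start; "moment": the same for the moment, N m; "grip_width": opening from 0.0 (shut) to 1.0 (fully open); "grip_force": force on a finger pad.
Only numpy, scipy, OpenCV 4.12 (cv2) and the standard library are available. Lean on these libraries where they do the work, as an engineer would, in place of code of your own. Each camera call takes 0.05 s, during which the arm holds its last target. There are 200 camera calls.

TASK

Dry-fit the slats as a panel in the sprung panel clamp: first put the marker and the glue brush that were left on its bed into the wooden tool tray, then pull the sprung jaw out until its index stands at the red setting clip and leave it held there by its ratchet. Lay every slat that is on the bench flat across the bed between fence and jaw, side by side, square to it and with their ends even with the bed's edges (the low stop strip just behind the rear ends), and only then squeeze the trigger and let the jaw in so that it presses the whole row tight against the fence. Do not shift the red clip, and do not knock over or push about the glue bottle.

Things in the scene. Friction and masses are not known exactly. Their poses are not given: they have to be found in the camera images.
- bed: Panel clamp's fixed bed: plywood top at 30 mm, 200 mm wide (its x, -100 to +100), 490 mm long (its y, +35 to -455). Origin: on the bench under the middle of the fence's face. Dark fence at y = 0 to +24, top at 68 mm. A 26 mm wide track runs along the middle, a stop strip along the rear edge (x = 103 to 111, top at 42 mm), a scale ledge along the front (x = -100 to -128, 10 mm high).
- jaw: Sprung sliding jaw, frame parallel to the bed's, opens along the bed's -y (robot's right). Origin: on the bench in the plane of its clamping face, so opening = minus its y in the bed frame (0 to 345 mm). Dark bar 190 mm wide, y = 0 to -22, top at 67 mm; behind it a flat sled (top at 40 mm, to y = -83) with grip post and trigger. Its face squares up slats that it pushes before it.
- jaw_post (a point): Middle of the red grip post on the jaw, 90 mm above the bench; post 34 mm wide in x, 12 mm in y, top at 114 mm, 40 mm of finger room between it and the jaw bar. A spring pulls the jaw to the fence, 6 N shut, 11 N far out, plus 25 N per m/s. The post may be pulled outward over the ratchet (8 mm pitch, 4 to 7 N more); let go, the jaw runs back at most one notch and stays.
- trigger_top (a point): Black squeeze trigger 13 mm outboard of the post: this point is its outer face, 95 mm above the bench, 16 mm wide in x, top at 113 mm. Pinch post and trigger together from above, closing along the bed's y (33 mm over both, about 20 mm squeezed), or push it from outside: 13 mm of travel at 1 to 2 N lifts the pawl, and the jaw moves freely both ways. Released, the pawl drops in again.
- jaw_index (a point): Point of the jaw's steel index finger over the scale ledge, in the plane of the clamping face.
- clip (a point): Red plastic setting clip on the scale ledge (32 x 14 mm, top at 16 mm): the length to which the jaw is pulled, 285 to 335 mm from the fence. Right when jaw_index and clip have the same y in the bed frame, within 8 mm (the ratchet pitch). It must stay where it is.
- tray: Fixed open wooden tool tray, 300 mm (its x) by 180 mm (its y), walls 7 mm thick and 32 mm high, floor 7 mm above the bench. Origin: under its centre, on the bench.
- marker: Fat black marker pen with a red cap, 130 mm long along its y, 15 mm wide, 14 mm thick, lying on the bed at first. Its square-sided body reaches from y = -30 to +65 mm, the rounded cap to y = -65. Origin: middle of its length, underside. Grip it at about y = +10 mm.
- brush: Flat glue brush, 215 mm long along its y, lying on the bed at first. Wooden handle 24 mm wide and 14 mm thick from y = -22 to +108 mm, bristle end 52 mm wide and 16 mm thick to y = -108. Origin: middle of its length, underside. Grip the handle at about y = 0.
- slat1: Plain wooden slat, 38 mm wide (its x), 200 mm long (its y), 19 mm thick, lying flat on the bench in front or at the left of the clamp; of four such slats two to four are there. Origin: middle of its underside.
- slat2: Plain wooden slat, 38 mm wide (its x), 200 mm long (its y), 19 mm thick, lying flat on the bench in front or at the left of the clamp; of four such slats two to four are there. Origin: middle of its underside.
- slat3: Plain wooden slat, 38 mm wide (its x), 200 mm long (its y), 19 mm thick, lying flat on the bench in front or at the left of the clamp; of four such slats two to four are there. Origin: middle of its underside.
- slat4: Plain wooden slat, 38 mm wide (its x), 200 mm long (its y), 19 mm thick, lying flat on the bench in front or at the left of the clamp; of four such slats two to four are there. Origin: middle of its underside.
- glue_bottle: Yellow glue bottle standing at the left of the clamp, 63 mm across, 190 mm high; leave alone. Origin under its centre. Left of it, 13 cm off, a notice board 0.3 m high leans in a stand, between the bench's middle and the robot's starting place: raise the gripper first.

How it is judged (in metres and radians):
On the way, in this order (a step that is already met when the one before it is completed fails the run):
1. marker and glue brush lie in the tool tray (x of marker in the frame of tray between -0.145 and 0.145 m and y of marker in the frame of tray between -0.09 and 0.09 m and z of each of marker, brush in the frame of tray below 0.028 m and angle between each of marker, brush's own z axis and vertical below 0.35 rad and x of brush in the frame of tray between -0.145 and 0.145 m and y of brush in the frame of tray between -0.09 and 0.09 m), for 0.2 s.
2. the jaw stands at the red clip, held by its ratchet and let go (y of jaw_index in the frame of clip between -0.008 and 0.008 m and contact force between the fingers and jaw below 0.5 N), for 0.5 s.
3. every slat lies flat across the bed between fence and opened jaw (x of slat1 in the frame of bed between -0.016 and 0.016 m and y of slat1 in the frame of bed between -0.33 and -0.012 m and z of slat1 in the frame of bed between 0.024 and 0.036 m and angle between the y axis of each of slat1, slat2, slat3, slat4 and the x axis of bed, either way round below 0.2 rad and angle between each of slat1, slat2, slat3, slat4's own z axis and vertical below 0.08 rad and x of slat2 in the frame of bed between -0.016 and 0.016 m and y of slat2 in the frame of bed between -0.33 and -0.012 m and z of slat2 in the frame of bed between 0.024 and 0.036 m and x of slat3 in the frame of bed between -0.016 and 0.016 m and y of slat3 in the frame of bed between -0.33 and -0.012 m and z of slat3 in the frame of bed between 0.024 and 0.036 m and x of slat4 in the frame of bed between -0.016 and 0.016 m and y of slat4 in the frame of bed between -0.33 and -0.012 m and z of slat4 in the frame of bed between 0.024 and 0.036 m and y of jaw in the frame of bed below -0.25 m), for 0.2 s.
At the end, for the whole second after the job is handed in: Marker and brush lie in the tray; every slat present lies flat on the bed, across it within 0.05 rad, its ends within 10 mm of even with the bed's edges; the jaw presses on the row with more than 1.5 N, so that fence, slats and jaw touch one another; all at rest (all of step 1 and x of slat1 in the frame of bed between -0.01 and 0.01 m and y of slat1 in the frame of bed between -0.16 and -0.012 m and z of slat1 in the frame of bed between 0.024 and 0.036 m and angle between the y axis of each of slat1, slat2, slat3, slat4 and the x axis of bed, either way round below 0.05 rad and angle between each of slat1, slat2, slat3, slat4's own z axis and vertical below 0.08 rad and x of slat2 in the frame of bed between -0.01 and 0.01 m and y of slat2 in the frame of bed between -0.16 and -0.012 m and z of slat2 in the frame of bed between 0.024 and 0.036 m and x of slat3 in the frame of bed between -0.01 and 0.01 m and y of slat3 in the frame of bed between -0.16 and -0.012 m and z of slat3 in the frame of bed between 0.024 and 0.036 m and x of slat4 in the frame of bed between -0.01 and 0.01 m and y of slat4 in the frame of bed between -0.16 and -0.012 m and z of slat4 in the frame of bed between 0.024 and 0.036 m and linear speed of each of slat1, slat2, slat3, slat4, marker, brush below 0.02 m/s and y of jaw in the frame of bed above -0.165 m and (contact force between jaw and slat1 above 1.5 N or contact force between jaw and slat2 above 1.5 N or contact force between jaw and slat3 above 1.5 N or contact force between jaw and slat4 above 1.5 N)).
It fails at once if the red setting clip is shifted by more than 6 mm (distance of clip from where it was at the start of the episode above 0.006 m).
It fails at once if the glue bottle is knocked over or pushed more than 3 cm (distance of glue_bottle from where it was at the start of the episode above 0.03 m or angle between glue_bottle's own z axis and vertical above 0.4 rad).
Of slat1, slat2, slat3, slat4 only 2 to 4 are there at a start; the rules pass over those that are not, and their reading is None.
At some moment in a run one of slat1, slat2, slat3, slat4 may be knocked a few centimetres aside while the robot is not near it.
Once in a run the grip may slacken for a moment while it holds something.
It also fails if it takes over 210 s, if anything falls off the work surface, if the arm or the gripper's body presses on something with over 40 N, if the wrist force passes 120 N, or if a joint passes its speed limit or range.

## Working session

There is one attempt and no reset: what is moved stays moved. The work goes in short steps, Python scripts to look and compute and a tool call to move; the robot and the scene stay as the last step left them, time stands still between calls to the robot, and variables do not carry over. Pictures are saved under pics/ and viewed, at most 14 in all, crops included, and the job is handed in when it is done.

Besides the shell and the picture viewer there is one more tool, called after "Emit:" as a command line: name --argument value ..., lists and objects as JSON in quotes. apply_moves: Moves the arm, as the interface text tells. Its arguments: {"type":"object","properties":{"deltas":{"type":"array"},"claw":{"type":"number"},"squeeze":{"type":"number"}},"required":["deltas"]}

```bash
ls; mkdir -p pics; cat > h.py <<'E'
import numpy as np, cv2
from rig import r, vision
def grab(n):
    o=r.get_obs(); f=vision.grab_frame(n)
    if 'mount' in f:
        m=np.array(f['mount']); R=np.array(o['ee_rot']); p=np.array(o['position'])
        f['rotation']=R@m[:3,:3]; f['eye']=R@m[:3,3]+p
    f['eye']=np.array(f['eye']); f['rotation']=np.array(f['rotation'])
    return f
def ray(f,u,v):
    d=np.stack([(np.asarray(u,float)-f['cx'])/f['fx'],-(np.asarray(v,float)-f['cy'])/f['fy'],-np.ones(np.shape(u))],-1)
    return d@f['rotation'].T
def onz(f,u,v,z):
    d=ray(f,u,v); return f['eye']+d*((z-f['eye'][2])/d[...,2])[...,None]
def cloud(f):
    v,u=np.mgrid[0:400,0:640]; return f['eye']+ray(f,u,v)*f['range_z'][...,None]
def save(f,n): cv2.imwrite('pics/'+n,f['img'][...,::-1])
E
python3 - <<'E'
from h import *
import pickle
o=r.get_obs(); print(o)
for n in('top','side'):
    f=grab(n); save(f,n+'0.png'); pickle.dump(f,open(n+'0.pkl','wb')); print({k:f[k] for k in f if k not in('img','range_z')})
E
```

```text
pics
{'t': 0.0, 'joint_positions': array([-7.79278250e+01,  1.40840007e+01,  8.93263036e+01, -6.96481133e-04,
        7.67026628e+01, -9.97609514e+00]), 'qd': array([ 0.0556365 ,  0.04988347, -0.05515221, -0.00395196, -0.01878739,
        0.03094809]), 'joint_torque': array([-3.75264244e-04, -4.29508674e+01, -3.26135480e+01, -1.61258295e-04,
        5.45423667e-03, -1.21953127e-05]), 'position': array([ 243.87365829, -601.89901142,  230.16858872]), 'ee_rot': array([[ 9.26866946e-01,  3.75389778e-01, -4.23925875e-04],
       [ 3.75389872e-01, -9.26865004e-01,  1.92556963e-03],
       [ 3.29917096e-04, -1.94388432e-03, -9.99998056e-01]]), 'wrist_force': array([-1.09121438, -0.18533126, -0.00744866]), 'moment': array([ 0.01020365, -0.09478373, -0.0509092 ]), 'grip_force': 0.0, 'grip_width': 1.0002235585296655}
{'fx': 436.4679035095031, 'fy': 436.4679035095031, 'cx': 317.92162478409546, 'cy': 202.92090093354795, 'eye': array([ 4.44891942e+02, -9.43157736e-01,  1.54708823e+03]), 'rotation': array([[-0.01179137,  0.9981982 , -0.05883301],
       [-0.9999083 , -0.01137876,  0.00734332],
       [ 0.00666065,  0.0589142 ,  0.99824083]])}
{'fx': 444.9458313602723, 'fy': 444.9458313602723, 'cx': 328.0009324584594, 'cy': 198.72203219882562, 'eye': array([  529.59001371, -1053.67525222,   645.67740405]), 'rotation': array([[ 0.99978905, -0.01926779, -0.00711374],
       [ 0.0028296 ,  0.4722617 , -0.88145384],
       [ 0.02034321,  0.88124777,  0.4722166 ]])}
```

View pics/top0.png

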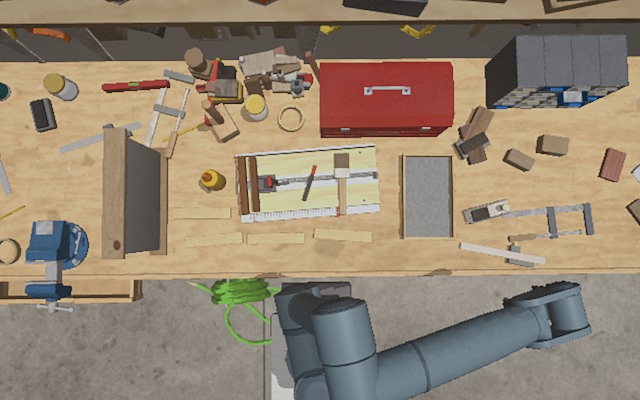

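View pics/side0.png

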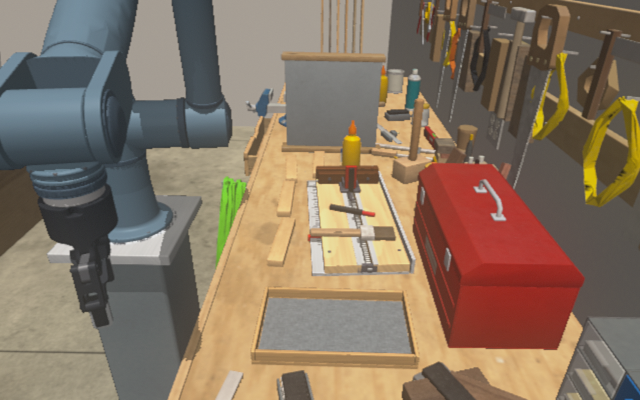

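Top view: clamp at px (240–380, 145–220), with marker (310,182), brush (343,180), jaw near the fence (265,183) and clip (337,212). Tray (427,197), bottle (211,180), four slats at (202,213), (214,240), (275,238), (343,235). Enlarging for measurement.

```bash
python3 - <<'E'
from h import *
import pickle
f=pickle.load(open('top0.pkl','rb'))
im=f['img'][135:255,160:400][...,::-1]
cv2.imwrite('pics/topc.png',cv2.resize(im,None,fx=3.33,fy=3.33,interpolation=cv2.INTER_CUBIC))
P=cloud(f)
hsv=cv2.cvtColor(f['img'],cv2.COLOR_RGB2HSV)
for u,v in [(202,213),(214,240),(275,238),(343,235),(310,182),(343,160),(343,200),(247,170),(300,160),(427,197),(190,225),(337,212),(211,180)]: print((u,v),P[v,u].round(),hsv[v,u],f['img'][v,u])
E
```

```text
(202, 213) [504. 392.  25.] [ 20  83 204] [204 182 138]
(214, 240) [410. 352.  18.] [ 21  76 204] [204 185 143]
(275, 238) [414. 139.  21.] [ 20  81 204] [204 182 139]
(343, 235) [422. -98.  19.] [ 20  77 205] [205 184 143]
(310, 182) [606.  15.  42.] [15 53 86] [86 77 68]
(343, 160) [ 682. -101.   40.] [ 17  78 130] [130 113  90]
(343, 200) [542. -99.  47.] [ 17  81 191] [191 164 130]
(247, 170) [652. 234.  33.] [ 27  59 203] [203 199 156]
(300, 160) [686.  49.  27.] [ 30  55 203] [203 203 159]
(427, 197) [ 553. -400.    1.] [ 30   4 142] [142 142 140]
(190, 225) [463. 440.   3.] [ 20  78 204] [204 183 142]
(337, 212) [502. -79.  19.] [  9  20 165] [165 156 152]
(211, 180) [607. 335. 133.] [ 23 175 185] [185 157  58]
```

View pics/topc.png

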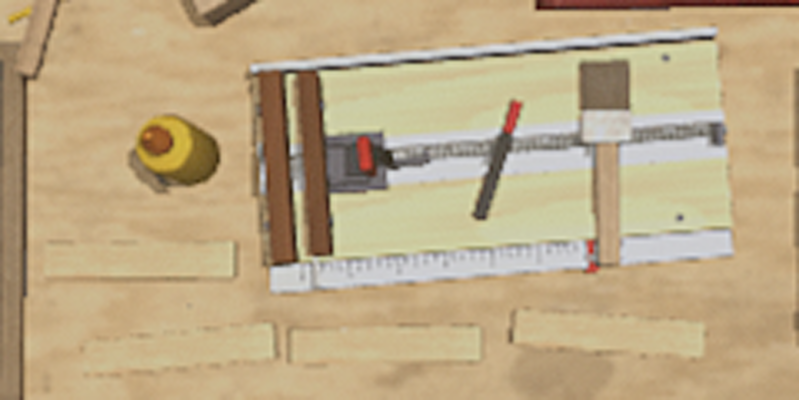

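The crop shows the brush handle lying right beside or over the red clip (592,255). The marker's cap points back (515,105). The slats are clear. Computing poses.

```bash
python3 - <<'E'
from h import *
import pickle
f=pickle.load(open('top0.pkl','rb'))
def q(pts,z):
    p=np.array(pts,float)/3.33+[160,135]; return onz(f,p[:,0],p[:,1],z)[:,:2]
def show(n,pts,z):
    a=q(pts,z); print(n,a.round(0).tolist())
    return a
s=show('strip back',[(252,66),(717,30)],42); print(np.degrees(np.arctan2(*(s[0]-s[1])[::-1])))
s=show('ledge front',[(272,293),(733,256)],10); print(np.degrees(np.arctan2(*(s[0]-s[1])[::-1])))
show('fence face',[(283,72),(297,262)],68)
show('jaw bar face(left),right',[(297,72),(311,255),(318,72),(331,254)],67)
show('post',[(365,155)],114)
show('clip',[(592,250)],16)
show('marker cap,tail',[(517,102),(480,217)],44)
show('brush bristle,tail',[(604,62),(608,265)],46)
for n,c in dict(A=[(44,242),(236,242),(236,278),(44,276)],B=[(84,343),(274,323),(275,355),(86,375)],C=[(290,327),(481,325),(480,360),(289,362)],D=[(515,309),(704,321),(702,356),(511,344)]).items():
    a=q(c,19); rct=cv2.minAreaRect(a.astype(np.float32)); l=(a[0]+a[3]-a[1]-a[2])/2
    print(n,a.mean(0).round(),'len',np.linalg.norm(l).round(),'axis ang from +y',np.degrees(np.arctan2(-l[0],l[1])).round(1),rct[1])
show('tray',[(800,64),(800,330)],32)
t=onz(f,np.array([400,452,452,402.]),np.array([154,155,239,239.]),32); print(t.round())
show('bottle cap',[(155,140)],190); 
E
```

```text
strip back [[704.0, 272.0], [737.0, -214.0]]
93.86192282359153
ledge front [[468.0, 256.0], [501.0, -231.0]]
93.92258891278038
fence face [[693.0, 235.0], [498.0, 221.0]]
jaw bar face(left),right [[693.0, 221.0], [505.0, 207.0], [693.0, 199.0], [506.0, 187.0]]
post [[602.0, 147.0]]
clip [[509.0, -82.0]]
marker cap,tail [[663.0, -4.0], [544.0, 35.0]]
brush bristle,tail [[704.0, -95.0], [492.0, -96.0]]
A [505. 393.] len 201.0 axis ang from +y -1.0 (201.80987548828125, 37.827335357666016)
B [410. 351.] len 199.0 axis ang from +y 5.3 (33.43128204345703, 200.24343872070312)
C [414. 137.] len 200.0 axis ang from +y -0.1 (201.16757202148438, 36.56058883666992)
D [422. -97.] len 200.0 axis ang from +y -4.3 (200.70516967773438, 36.81599807739258)
tray [[702.0, -303.0], [423.0, -296.0]]
[[ 703. -302.   32.]
 [ 697. -484.   32.]
 [ 404. -476.   32.]
 [ 406. -302.   32.]]
bottle cap [[610.0, 336.0]]
```

Emit:
apply_moves --deltas '[{"z": -0.05},{"z": -0.1},{"z": -0.15},{"z": -0.2}]'

```text
schema error: expected keys x, y, z, wx, wy, wz
```

```bash
cat > plan.py <<'E'
import json,sys,math
from pathlib import Path
S=Path('cmd.json')
def plan(*wps):
    """wps: (x,y,z,yaw[,extra rows[,step mm]]) mm/deg world; prints calls of <=8 rows in tool axes, tracks commanded pose"""
    c=json.loads(S.read_text()) if S.exists() else [243.999,-602.477,231.29,22.05]
    rows=[];p=c
    for w in wps:
        ex=w[4] if len(w)>4 else 0; st=w[5] if len(w)>5 else 47
        n=max(1,math.ceil(math.dist(w[:3],p[:3])/st),math.ceil(abs(w[3]-p[3])/8.4))
        rows+=[[p[i]+(w[i]-p[i])*k/n for i in range(4)] for k in range(1,n+1)]+[list(w[:4])]*ex; p=rows[-1]
    for i in range(0,len(rows),8):
        a=math.radians(c[3]); out=[]
        for q in rows[i:i+8]:
            dx,dy=q[0]-c[0],q[1]-c[1]
            X=round(dx*math.cos(a)+dy*math.sin(a)); Y=round(dx*math.sin(a)-dy*math.cos(a)); Z=round(c[2]-q[2]); W=round(c[3]-q[3],1)
            out.append((X,Y,Z,W))
        print('CALL xyz(mm) wz:',out)
        c=[c[0]+X*math.cos(a)+Y*math.sin(a),c[1]+X*math.sin(a)-Y*math.cos(a),c[2]-Z,c[3]-W]
    S.write_text(json.dumps(c)); print('end',[round(v,1) for v in c],'n',len(rows))
E
python3 -c "
from plan import plan
plan((244,-602,280,22.05),(594,19,200,-18.1,1))"
```

```text
CALL xyz(mm) wz: [(0, 0, -24, 0.0), (0, 0, -49, 0.0), (35, -28, -44, 2.5), (70, -56, -39, 5.0), (105, -84, -34, 7.5), (140, -111, -29, 10.0), (174, -139, -24, 12.5), (209, -167, -19, 15.1)]
CALL xyz(mm) wz: [(27, -36, 5, 2.5), (53, -72, 10, 5.0), (79, -108, 15, 7.5), (106, -144, 20, 10.0), (132, -179, 25, 12.5), (159, -215, 30, 15.0), (185, -251, 35, 17.5), (212, -287, 40, 20.0)]
CALL xyz(mm) wz: [(12, -43, 5, 2.5), (25, -85, 10, 5.1), (25, -85, 10, 5.1)]
end [594.3, 18.5, 200.3, -18.1] n 19
```

Emit:
apply_moves --deltas '[{"x": 0,"y": 0,"z": -0.024,"wx": 0,"wy": 0,"wz": 0},{"x": 0,"y": 0,"z": -0.049,"wx": 0,"wy": 0,"wz": 0},{"x": 0.035,"y": -0.028,"z": -0.044,"wx": 0,"wy": 0,"wz": 2.5},{"x": 0.07,"y": -0.056,"z": -0.039,"wx": 0,"wy": 0,"wz": 5},{"x": 0.105,"y": -0.084,"z": -0.034,"wx": 0,"wy": 0,"wz": 7.5},{"x": 0.14,"y": -0.111,"z": -0.029,"wx": 0,"wy": 0,"wz": 10},{"x": 0.174,"y": -0.139,"z": -0.024,"wx": 0,"wy": 0,"wz": 12.5},{"x": 0.209,"y": -0.167,"z": -0.019,"wx": 0,"wy": 0,"wz": 15.1}]' --claw 0.045 --squeeze 40

```text
t: 0.9
position: [375.4, -367.4, 249.6]
ee_rot: [[0.993, 0.119, -0.0], [0.119, -0.993, 0.001], [-0.0, -0.001, -1.0]]
wrist_force: [0.9, 0.4, -0.0]
grip_width: 0.527
grip_force: 0.0
```

Emit:
apply_moves --deltas '[{"x": 0.027,"y": -0.036,"z": 0.005,"wx": 0,"wy": 0,"wz": 2.5},{"x": 0.053,"y": -0.072,"z": 0.01,"wx": 0,"wy": 0,"wz": 5},{"x": 0.079,"y": -0.108,"z": 0.015,"wx": 0,"wy": 0,"wz": 7.5},{"x": 0.106,"y": -0.144,"z": 0.02,"wx": 0,"wy": 0,"wz": 10},{"x": 0.132,"y": -0.179,"z": 0.025,"wx": 0,"wy": 0,"wz": 12.5},{"x": 0.159,"y": -0.215,"z": 0.03,"wx": 0,"wy": 0,"wz": 15},{"x": 0.185,"y": -0.251,"z": 0.035,"wx": 0,"wy": 0,"wz": 17.5},{"x": 0.212,"y": -0.287,"z": 0.04,"wx": 0,"wy": 0,"wz": 20}]'

```text
t: 1.7
position: [551.1, -56.8, 209.8]
ee_rot: [[0.974, -0.228, -0.0], [-0.228, -0.974, 0.0], [-0.0, 0.0, -1.0]]
wrist_force: [0.3, -0.2, -0.2]
grip_width: 0.523
grip_force: 0.0
```

Emit:
apply_moves --deltas '[{"x": 0.012,"y": -0.043,"z": 0.005,"wx": 0,"wy": 0,"wz": 2.5},{"x": 0.025,"y": -0.085,"z": 0.01,"wx": 0,"wy": 0,"wz": 5.1},{"x": 0.025,"y": -0.085,"z": 0.01,"wx": 0,"wy": 0,"wz": 5.1}]'

```text
t: 2.0
position: [594.9, 22.6, 198.8]
ee_rot: [[0.952, -0.307, -0.002], [-0.307, -0.952, 0.001], [-0.002, -0.001, -1.0]]
wrist_force: [-0.7, -0.0, 0.1]
grip_width: 0.527
grip_force: 0.0
```

```bash
python3 - <<'E'
from h import *
import pickle
f=grab('wrist'); save(f,'w1.png'); pickle.dump(f,open('w1.pkl','wb'))
o=r.get_obs(); print(o['position'],o['ee_rot'].round(3).tolist(),o['wrist_force'],o['grip_width'],f['mount'],f['fx'])
E
```

```text
[594.24985407  20.58111895 199.10469917] [[0.951, -0.308, -0.002], [-0.308, -0.951, 0.0], [-0.002, 0.0, -1.0]] [-1.1372408  -0.20439789 -0.00362646] 0.5269442494151901 [[ 4.64921903e-04  9.55470054e-01  2.95087717e-01  7.53971586e+01]
 [ 9.99999873e-01 -3.87254958e-04 -3.21637679e-04 -4.43700416e-01]
 [-1.93040989e-04  2.95087829e-01 -9.55470113e-01 -1.41286487e+02]
 [ 0.00000000e+00  0.00000000e+00  0.00000000e+00  1.00000000e+00]] 303.7234192350582
```

View pics/w1.png

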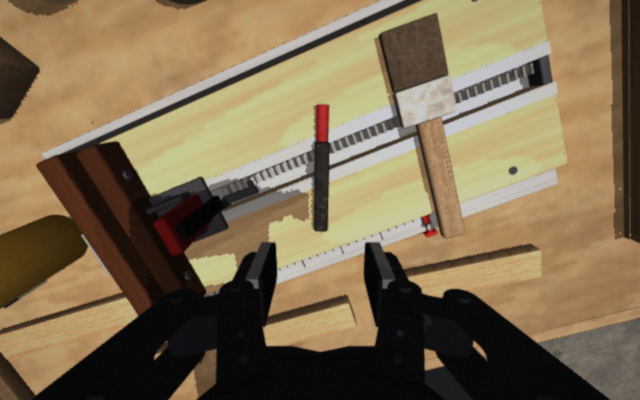

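The wrist view is clear: marker from (322,105) to (321,231), brush from (409,27) to (453,236), clip at (429,226), and the arm tracks well.

```bash
python3 - <<'E'
from h import *
from plan import plan
import pickle
f=pickle.load(open('w1.pkl','rb'))
def q(*p,z): p=np.array(p,float); return onz(f,p[:,0],p[:,1],z)[:,:2].round(1).tolist()
print('marker',q((322,105),(320.5,231),z=44)); print('brush',q((409,27),(453,236),z=46),q((428,121),(452,236),z=44)); print('clip',q((429,226),(426,216),(432,237),z=16))
print('strip',q((100,134),(400,0),z=42), 'bed right edge',q((541,0),(565,162),z=30))
E
```

```text
marker [[666.1, -1.8], [545.7, 38.4]]
brush [[704.3, -92.8], [498.3, -93.0]] [[621.7, -92.8], [497.5, -92.6]]
clip [[501.9, -78.5], [515.0, -77.8], [487.3, -79.0]]
strip [[706.3, 209.9], [727.2, -91.3]] bed right edge [[691.3, -214.0], [536.0, -222.9]]
```

```bash
python3 -c "
from plan import plan
plan((596.5,21,60,-18.5,1),(596.5,21,33,-18.5,2))
plan((596.5,21,33,-18.5,6))
plan((596.5,21,110,-18.5),(552,-345,110,0,1))
plan((552,-345,30,0,1),(552,-345,13,0,2))"
```

```text
CALL xyz(mm) wz: [(0, -1, 47, 0.1), (1, -2, 94, 0.2), (1, -3, 140, 0.4), (1, -3, 140, 0.4), (1, -3, 167, 0.4), (1, -3, 167, 0.4), (1, -3, 167, 0.4)]
end [596.2, 21.0, 33.3, -18.5] n 7
CALL xyz(mm) wz: [(0, 0, 0, -0.0), (0, 0, 0, -0.0), (0, 0, 0, -0.0), (0, 0, 0, -0.0), (0, 0, 0, -0.0), (0, 0, 0, -0.0), (0, 0, 0, -0.0)]
end [596.2, 21.0, 33.3, -18.5] n 7
CALL xyz(mm) wz: [(0, 0, -38, -0.0), (0, 0, -77, -0.0), (10, 45, -77, -2.4), (19, 90, -77, -4.7), (28, 135, -77, -7.0), (37, 180, -77, -9.3), (47, 226, -77, -11.6), (56, 271, -77, -13.9)]
CALL xyz(mm) wz: [(-2, 46, 0, -2.3), (-4, 92, 0, -4.6), (-4, 92, 0, -4.6)]
end [551.6, -345.1, 110.3, -0.0] n 11
CALL xyz(mm) wz: [(0, 0, 40, -0.0), (0, 0, 80, -0.0), (0, 0, 80, -0.0), (0, 0, 97, -0.0), (0, 0, 97, -0.0), (0, 0, 97, -0.0)]
end [551.6, -345.1, 13.3, -0.0] n 6
```

Emit:
apply_moves --deltas '[{"x": 0,"y": -0.001,"z": 0.047,"wx": 0,"wy": 0,"wz": 0.1},{"x": 0.001,"y": -0.002,"z": 0.094,"wx": 0,"wy": 0,"wz": 0.2},{"x": 0.001,"y": -0.003,"z": 0.14,"wx": 0,"wy": 0,"wz": 0.4},{"x": 0.001,"y": -0.003,"z": 0.14,"wx": 0,"wy": 0,"wz": 0.4},{"x": 0.001,"y": -0.003,"z": 0.167,"wx": 0,"wy": 0,"wz": 0.4},{"x": 0.001,"y": -0.003,"z": 0.167,"wx": 0,"wy": 0,"wz": 0.4},{"x": 0.001,"y": -0.003,"z": 0.167,"wx": 0,"wy": 0,"wz": 0.4}]'

```text
t: 2.75
position: [597.1, 20.3, 35.4]
ee_rot: [[0.948, -0.319, 0.002], [-0.319, -0.948, -0.0], [0.002, -0.0, -1.0]]
wrist_force: [0.3, -0.1, 0.0]
grip_width: 0.526
grip_force: 0.0
```

Emit:
apply_moves --deltas '[{"x": 0,"y": 0,"z": 0,"wx": 0,"wy": 0,"wz": 0},{"x": 0,"y": 0,"z": 0,"wx": 0,"wy": 0,"wz": 0},{"x": 0,"y": 0,"z": 0,"wx": 0,"wy": 0,"wz": 0},{"x": 0,"y": 0,"z": 0,"wx": 0,"wy": 0,"wz": 0},{"x": 0,"y": 0,"z": 0,"wx": 0,"wy": 0,"wz": 0},{"x": 0,"y": 0,"z": 0,"wx": 0,"wy": 0,"wz": 0}]' --claw 0.0 --squeeze 50

```text
t: 3.35
position: [597.6, 20.7, 35.6]
ee_rot: [[0.948, -0.318, 0.003], [-0.318, -0.948, -0.001], [0.003, -0.0, -1.0]]
wrist_force: [-1.9, -0.2, 7.1]
grip_width: 0.152
grip_force: 50.2
```

Emit:
apply_moves --deltas '[{"x": 0,"y": 0,"z": -0.038,"wx": 0,"wy": 0,"wz": 0},{"x": 0,"y": 0,"z": -0.077,"wx": 0,"wy": 0,"wz": 0},{"x": 0.01,"y": 0.045,"z": -0.077,"wx": 0,"wy": 0,"wz": -2.4},{"x": 0.019,"y": 0.09,"z": -0.077,"wx": 0,"wy": 0,"wz": -4.7},{"x": 0.028,"y": 0.135,"z": -0.077,"wx": 0,"wy": 0,"wz": -7},{"x": 0.037,"y": 0.18,"z": -0.077,"wx": 0,"wy": 0,"wz": -9.3},{"x": 0.047,"y": 0.226,"z": -0.077,"wx": 0,"wy": 0,"wz": -11.6},{"x": 0.056,"y": 0.271,"z": -0.077,"wx": 0,"wy": 0,"wz": -13.9}]'

```text
t: 4.15
position: [562.7, -255.6, 111.0]
ee_rot: [[0.997, -0.079, 0.001], [-0.079, -0.997, -0.001], [0.001, 0.0, -1.0]]
wrist_force: [0.9, -0.1, -0.1]
grip_width: 0.151
grip_force: 49.3
```

Emit:
apply_moves --deltas '[{"x": -0.002,"y": 0.046,"z": 0,"wx": 0,"wy": 0,"wz": -2.3},{"x": -0.004,"y": 0.092,"z": 0,"wx": 0,"wy": 0,"wz": -4.6},{"x": -0.004,"y": 0.092,"z": 0,"wx": 0,"wy": 0,"wz": -4.6}]'

```text
t: 4.45
position: [550.8, -350.7, 111.5]
ee_rot: [[1.0, -0.006, 0.002], [-0.006, -1.0, -0.003], [0.002, 0.003, -1.0]]
wrist_force: [0.4, 0.0, -0.5]
grip_width: 0.157
grip_force: 49.3
```

```bash
python3 -c "
from plan import plan
plan((552,-345,13,0),(552,-345,100,0),(590,-93,100,0,1),(590,-93,33,0,2))
"
```

```text
CALL xyz(mm) wz: [(0, 0, 0, -0.0), (0, 0, -43, -0.0), (0, 0, -87, -0.0), (7, -42, -87, -0.0), (13, -84, -87, -0.0), (19, -126, -87, -0.0), (26, -168, -87, -0.0), (32, -210, -87, -0.0)]
CALL xyz(mm) wz: [(6, -42, 0, -0.0), (6, -42, 0, -0.0), (6, -42, 34, -0.0), (6, -42, 67, -0.0), (6, -42, 67, -0.0), (6, -42, 67, -0.0)]
end [589.8, -93.1, 33.3, -0.0] n 14
```

Emit:
apply_moves --deltas '[{"x": 0,"y": 0,"z": 0.04,"wx": 0,"wy": 0,"wz": 0},{"x": 0,"y": 0,"z": 0.08,"wx": 0,"wy": 0,"wz": 0},{"x": 0,"y": 0,"z": 0.08,"wx": 0,"wy": 0,"wz": 0},{"x": 0,"y": 0,"z": 0.097,"wx": 0,"wy": 0,"wz": 0},{"x": 0,"y": 0,"z": 0.097,"wx": 0,"wy": 0,"wz": 0},{"x": 0,"y": 0,"z": 0.097,"wx": 0,"wy": 0,"wz": 0}]'

```text
t: 5.05
position: [552.6, -345.5, 14.9]
ee_rot: [[1.0, -0.001, 0.002], [-0.001, -1.0, -0.002], [0.002, 0.002, -1.0]]
wrist_force: [0.7, 0.0, -0.2]
grip_width: 0.161
grip_force: 49.4
```

Emit:
apply_moves --deltas '[{"x": 0,"y": 0,"z": 0,"wx": 0,"wy": 0,"wz": 0},{"x": 0,"y": 0,"z": 0,"wx": 0,"wy": 0,"wz": 0},{"x": 0,"y": 0,"z": 0,"wx": 0,"wy": 0,"wz": 0},{"x": 0,"y": 0,"z": 0,"wx": 0,"wy": 0,"wz": 0}]' --claw 0.04

```text
t: 5.45
position: [552.5, -349.0, 14.8]
ee_rot: [[1.0, -0.001, 0.004], [-0.001, -1.0, -0.008], [0.004, 0.008, -1.0]]
wrist_force: [0.6, -10.8, -5.0]
grip_width: 0.466
grip_force: 5.2
```

Emit:
apply_moves --deltas '[{"x": 0,"y": 0.006,"z": 0,"wx": 0,"wy": 0,"wz": 0},{"x": 0,"y": 0.006,"z": -0.043,"wx": 0,"wy": 0,"wz": 0},{"x": 0,"y": 0,"z": -0.087,"wx": 0,"wy": 0,"wz": 0},{"x": 0.007,"y": -0.042,"z": -0.087,"wx": 0,"wy": 0,"wz": 0},{"x": 0.013,"y": -0.084,"z": -0.087,"wx": 0,"wy": 0,"wz": 0},{"x": 0.019,"y": -0.126,"z": -0.087,"wx": 0,"wy": 0,"wz": 0},{"x": 0.026,"y": -0.168,"z": -0.087,"wx": 0,"wy": 0,"wz": 0},{"x": 0.032,"y": -0.21,"z": -0.087,"wx": 0,"wy": 0,"wz": 0}]'

```text
t: 6.25
position: [584.2, -133.5, 101.2]
ee_rot: [[1.0, -0.001, 0.001], [-0.001, -1.0, -0.0], [0.001, 0.0, -1.0]]
wrist_force: [0.5, -0.6, 0.0]
grip_width: 0.465
grip_force: 0.0
```

Emit:
apply_moves --deltas '[{"x": 0.006,"y": -0.042,"z": 0,"wx": 0,"wy": 0,"wz": 0},{"x": 0.006,"y": -0.042,"z": 0,"wx": 0,"wy": 0,"wz": 0},{"x": 0.006,"y": -0.042,"z": 0.034,"wx": 0,"wy": 0,"wz": 0},{"x": 0.006,"y": -0.042,"z": 0.067,"wx": 0,"wy": 0,"wz": 0},{"x": 0.006,"y": -0.042,"z": 0.067,"wx": 0,"wy": 0,"wz": 0},{"x": 0.006,"y": -0.042,"z": 0.067,"wx": 0,"wy": 0,"wz": 0}]'

```text
t: 6.85
position: [589.9, -93.8, 33.9]
ee_rot: [[1.0, -0.002, -0.0], [-0.002, -1.0, 0.0], [-0.0, -0.0, -1.0]]
wrist_force: [-0.0, 0.3, 0.3]
grip_width: 0.468
grip_force: 0.0
```

Emit:
apply_moves --deltas '[{"x": 0,"y": 0,"z": 0,"wx": 0,"wy": 0,"wz": 0},{"x": 0,"y": 0,"z": 0,"wx": 0,"wy": 0,"wz": 0},{"x": 0,"y": 0,"z": 0,"wx": 0,"wy": 0,"wz": 0},{"x": 0,"y": 0,"z": 0,"wx": 0,"wy": 0,"wz": 0},{"x": 0,"y": 0,"z": 0,"wx": 0,"wy": 0,"wz": 0}]' --claw 0.0 --squeeze 60

```text
t: 7.35
position: [591.1, -93.9, 35.4]
ee_rot: [[1.0, -0.001, 0.003], [-0.001, -1.0, -0.001], [0.003, 0.001, -1.0]]
wrist_force: [-1.4, -0.9, 7.3]
grip_width: 0.257
grip_force: 60.8
```

```bash
python3 -c "
from plan import plan
plan((590,-93,110,0),(560,-425,110,0,1),(560,-425,14,0,2))
plan((560,-425,110,0),(560,-345,110,0))"
```

```text
CALL xyz(mm) wz: [(0, 0, -38, -0.0), (0, 0, -77, -0.0), (-4, 41, -77, -0.0), (-7, 83, -77, -0.0), (-11, 124, -77, -0.0), (-15, 166, -77, -0.0), (-18, 207, -77, -0.0), (-22, 249, -77, -0.0)]
CALL xyz(mm) wz: [(-4, 41, 0, -0.0), (-8, 83, 0, -0.0), (-8, 83, 0, -0.0), (-8, 83, 32, -0.0), (-8, 83, 64, -0.0), (-8, 83, 96, -0.0), (-8, 83, 96, -0.0), (-8, 83, 96, -0.0)]
end [559.5, -425.1, 14.3, -0.0] n 16
CALL xyz(mm) wz: [(0, 0, -32, -0.0), (0, 0, -64, -0.0), (0, 0, -96, -0.0), (0, -40, -96, -0.0), (0, -80, -96, -0.0)]
end [559.6, -345.1, 110.3, -0.0] n 5
```

Emit:
apply_moves --deltas '[{"x": 0,"y": 0,"z": -0.038,"wx": 0,"wy": 0,"wz": 0},{"x": 0,"y": 0,"z": -0.077,"wx": 0,"wy": 0,"wz": 0},{"x": -0.004,"y": 0.041,"z": -0.077,"wx": 0,"wy": 0,"wz": 0},{"x": -0.007,"y": 0.083,"z": -0.077,"wx": 0,"wy": 0,"wz": 0},{"x": -0.011,"y": 0.124,"z": -0.077,"wx": 0,"wy": 0,"wz": 0},{"x": -0.015,"y": 0.166,"z": -0.077,"wx": 0,"wy": 0,"wz": 0},{"x": -0.018,"y": 0.207,"z": -0.077,"wx": 0,"wy": 0,"wz": 0},{"x": -0.022,"y": 0.249,"z": -0.077,"wx": 0,"wy": 0,"wz": 0}]'

```text
t: 8.15
position: [567.1, -343.5, 110.5]
ee_rot: [[1.0, -0.001, -0.0], [-0.001, -1.0, 0.0], [-0.0, -0.0, -1.0]]
wrist_force: [0.4, -0.2, -0.8]
grip_width: 0.259
grip_force: 59.9
```

Emit:
apply_moves --deltas '[{"x": -0.004,"y": 0.041,"z": 0,"wx": 0,"wy": 0,"wz": 0},{"x": -0.008,"y": 0.083,"z": 0,"wx": 0,"wy": 0,"wz": 0},{"x": -0.008,"y": 0.083,"z": 0,"wx": 0,"wy": 0,"wz": 0},{"x": -0.008,"y": 0.083,"z": 0.032,"wx": 0,"wy": 0,"wz": 0},{"x": -0.008,"y": 0.083,"z": 0.064,"wx": 0,"wy": 0,"wz": 0},{"x": -0.008,"y": 0.083,"z": 0.096,"wx": 0,"wy": 0,"wz": 0},{"x": -0.008,"y": 0.083,"z": 0.096,"wx": 0,"wy": 0,"wz": 0},{"x": -0.008,"y": 0.083,"z": 0.096,"wx": 0,"wy": 0,"wz": 0}]'

```text
t: 8.95
position: [559.4, -424.2, 13.9]
ee_rot: [[1.0, -0.0, -0.001], [-0.0, -1.0, 0.001], [-0.001, -0.001, -1.0]]
wrist_force: [-0.2, -0.3, -1.1]
grip_width: 0.262
grip_force: 66.9
```

Emit:
apply_moves --deltas '[{"x": 0,"y": 0,"z": 0,"wx": 0,"wy": 0,"wz": 0},{"x": 0,"y": 0,"z": 0,"wx": 0,"wy": 0,"wz": 0},{"x": 0,"y": 0,"z": 0,"wx": 0,"wy": 0,"wz": 0}]' --claw 0.035

```text
t: 9.25
position: [560.0, -425.4, 15.3]
ee_rot: [[1.0, -0.001, 0.001], [-0.001, -1.0, -0.001], [0.001, 0.001, -1.0]]
wrist_force: [0.1, 0.9, 0.5]
grip_width: 0.408
grip_force: 0.0
```

Emit:
apply_moves --deltas '[{"x": 0,"y": 0,"z": -0.032,"wx": 0,"wy": 0,"wz": 0},{"x": 0,"y": 0,"z": -0.064,"wx": 0,"wy": 0,"wz": 0},{"x": 0,"y": 0,"z": -0.096,"wx": 0,"wy": 0,"wz": 0},{"x": 0,"y": -0.04,"z": -0.096,"wx": 0,"wy": 0,"wz": 0},{"x": 0,"y": -0.08,"z": -0.096,"wx": 0,"wy": 0,"wz": 0}]'

```text
t: 9.75
position: [560.4, -345.8, 112.9]
ee_rot: [[1.0, -0.003, 0.004], [-0.003, -1.0, -0.003], [0.004, 0.003, -1.0]]
wrist_force: [0.8, 0.5, -0.7]
grip_width: 0.408
grip_force: 0.0
```

```bash
python3 - <<'E'
from h import *
f=grab('top'); im=f['img'][...,::-1]
a=cv2.resize(im[135:255,160:460],None,fx=2.6,fy=2.6,interpolation=cv2.INTER_CUBIC)
g=grab('wrist'); b=cv2.resize(g['img'][...,::-1],(400,250))
c=np.zeros((570,800,3),np.uint8); c[:a.shape[0],:a.shape[1]]=a; c[315:565,:400]=b; cv2.imwrite('pics/t2.png',c)
import pickle; pickle.dump(f,open('t2.pkl','wb'))
E
```

```text
(no output)
```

View pics/t2.png

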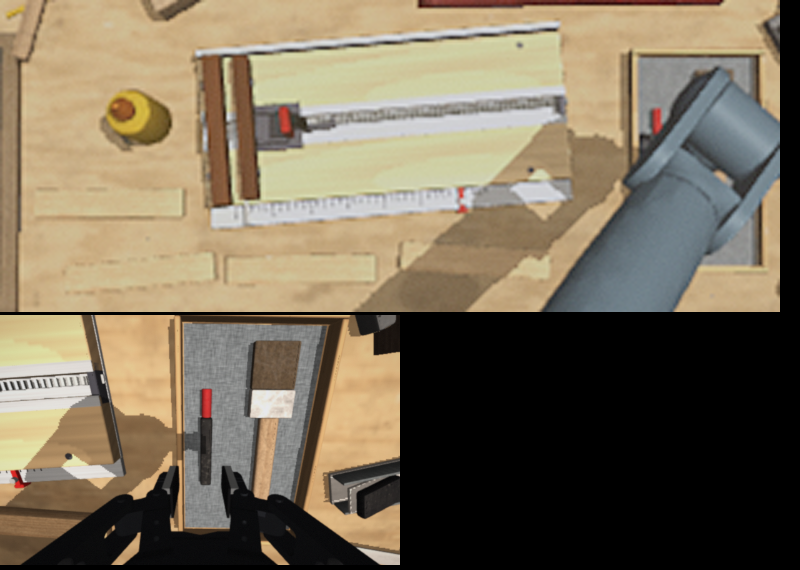

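Both tools lie in the tray. The jaw post is at crop (286,121), and the clip is now unobstructed at (462,200).

```bash
cat >> h.py <<'E'
import pickle
# bed frame: B(x,y)->world
T=np.radians(3.9); O=np.array([595.5,228.])
ex=np.array([np.cos(T),np.sin(T)]); ey=np.array([-np.sin(T),np.cos(T)])
def b2w(x,y): return O+x*ex+y*ey
def w2b(p): d=np.asarray(p)[...,:2]-O; return np.stack([d@ex,d@ey],-1)
E
python3 - <<'E'
from h import *
f=pickle.load(open('t2.pkl','rb')); h=cv2.cvtColor(f['img'],cv2.COLOR_RGB2HSV).astype(int)
m=((h[...,0]<6)|(h[...,0]>174))&(h[...,1]>140)&(h[...,2]>80)
n,l,s,c=cv2.connectedComponentsWithStats(m.astype(np.uint8))
for i in range(1,n):
    if 230<c[i][0]<380 and 140<c[i][1]<225: print(c[i],s[i],'z114',w2b(onz(f,*c[i],114)).round(1),'z16',w2b(onz(f,*c[i],16)).round(1))
def q(*p,z): p=np.array(p,float)/2.6+[160,135]; return w2b(onz(f,p[:,0],p[:,1],z)).round(1).tolist()
print('fence face',q((222,57),(229,205),z=68)); print('bar',q((232,57),(243,200),(250,56),(260,198),z=67)); print('strip',q((197,52),(559,24),z=42),'ledge',q((213,228),(570,198),z=10))
w=pickle.load(open('w1.pkl','rb'))
u=np.array([[182,205],[163,247],[205,247-15],[105,143],[195,290]],float); print('w1 post etc',w2b(onz(w,u[:,0],u[:,1],114)).round(1).tolist())
print('w1 clip',w2b(onz(w,np.array([426.]),np.array([216.]),16)))
E
```

```text
[269.13888889 180.86111111] [267 176   5  10  36] z114 [  3.1 -79.9] z16 [ 14.7 -70.5]
[337.  208.5] [337 207   1   4   4] z114 [-105.6 -295.5] z16 [-101.5 -300.8]
[337.16666667 215.33333333] [336 214   3   3   6] z114 [-128.  -294.2] z16 [-125.4 -299.4]
fence face [[96.8, -0.8], [-97.8, 3.8]]
bar [[95.9, -13.7], [-92.7, -14.7], [95.4, -37.3], [-91.8, -37.0]]
strip [[110.7, 35.8], [110.4, -449.9]] ledge [[-124.4, 36.2], [-122.4, -448.9]]
w1 post etc [[26.1, -104.2], [0.0, -71.7], [-0.9, -110.0], [89.5, -75.3], [-45.6, -76.4]]
w1 clip [[-101.09787112 -299.58680703]]
```

```bash
python3 -c "
from plan import plan
plan((560,-345,180,0),(599.3,172.1,180,93.9,1))
plan((599.3,172.1,64,93.9,2))
plan((619.6,-126.3,64,93.9,2,20))"
```

```text
CALL xyz(mm) wz: [(0, 0, -35, -0.0), (0, 0, -70, -0.0), (4, -43, -70, -7.9), (7, -86, -70, -15.7), (10, -129, -70, -23.5), (13, -172, -70, -31.3), (17, -216, -70, -39.2), (20, -259, -70, -47.0)]
CALL xyz(mm) wz: [(33, -27, 0, -7.8), (67, -54, 0, -15.6), (101, -81, 0, -23.5), (135, -108, 0, -31.3), (168, -135, 0, -39.1), (202, -162, 0, -47.0), (202, -162, 0, -47.0)]
end [599.3, 172.1, 180.3, 94.0] n 15
CALL xyz(mm) wz: [(0, 0, 39, 0.0), (0, 0, 78, 0.0), (0, 0, 116, 0.0), (0, 0, 116, 0.0), (0, 0, 116, 0.0)]
end [599.3, 172.1, 64.3, 94.0] n 5
CALL xyz(mm) wz: [(-20, 0, 0, 0.0), (-40, 0, 0, 0.0), (-60, 0, 0, 0.0), (-80, 0, 0, 0.0), (-100, 0, 0, 0.0), (-120, 0, 0, 0.0), (-140, 0, 0, 0.0), (-160, 0, 0, 0.0)]
CALL xyz(mm) wz: [(-19, 0, 0, 0.0), (-39, 0, 0, 0.0), (-59, 0, 0, 0.0), (-79, 0, 0, 0.0), (-99, 0, 0, 0.0), (-119, 0, 0, 0.0), (-139, 0, 0, 0.0), (-139, 0, 0, 0.0)]
CALL xyz(mm) wz: [(0, 0, 0, 0.0)]
end [619.9, -126.2, 64.3, 94.0] n 17
```

Emit:
apply_moves --deltas '[{"x": 0,"y": 0,"z": -0.035,"wx": 0,"wy": 0,"wz": 0},{"x": 0,"y": 0,"z": -0.07,"wx": 0,"wy": 0,"wz": 0},{"x": 0.004,"y": -0.043,"z": -0.07,"wx": 0,"wy": 0,"wz": -7.9},{"x": 0.007,"y": -0.086,"z": -0.07,"wx": 0,"wy": 0,"wz": -15.7},{"x": 0.01,"y": -0.129,"z": -0.07,"wx": 0,"wy": 0,"wz": -23.5},{"x": 0.013,"y": -0.172,"z": -0.07,"wx": 0,"wy": 0,"wz": -31.3},{"x": 0.017,"y": -0.216,"z": -0.07,"wx": 0,"wy": 0,"wz": -39.2},{"x": 0.02,"y": -0.259,"z": -0.07,"wx": 0,"wy": 0,"wz": -47}]' --claw 0.0

```text
t: 10.65
position: [580.1, -84.9, 180.9]
ee_rot: [[0.679, 0.734, 0.001], [0.734, -0.679, -0.0], [0.0, 0.001, -1.0]]
wrist_force: [0.9, -0.7, 0.4]
grip_width: -0.0
grip_force: 0.0
```

Emit:
apply_moves --deltas '[{"x": 0.033,"y": -0.027,"z": 0,"wx": 0,"wy": 0,"wz": -7.8},{"x": 0.067,"y": -0.054,"z": 0,"wx": 0,"wy": 0,"wz": -15.6},{"x": 0.101,"y": -0.081,"z": 0,"wx": 0,"wy": 0,"wz": -23.5},{"x": 0.135,"y": -0.108,"z": 0,"wx": 0,"wy": 0,"wz": -31.3},{"x": 0.168,"y": -0.135,"z": 0,"wx": 0,"wy": 0,"wz": -39.1},{"x": 0.202,"y": -0.162,"z": 0,"wx": 0,"wy": 0,"wz": -47},{"x": 0.202,"y": -0.162,"z": 0,"wx": 0,"wy": 0,"wz": -47}]'

```text
t: 11.35
position: [599.5, 176.3, 180.8]
ee_rot: [[-0.076, 0.997, 0.001], [0.997, 0.076, 0.001], [0.001, 0.001, -1.0]]
wrist_force: [0.0, -1.0, -0.5]
grip_width: 0.001
grip_force: 0.0
```

Emit:
apply_moves --deltas '[{"x": 0,"y": 0,"z": 0.039,"wx": 0,"wy": 0,"wz": 0},{"x": 0,"y": 0,"z": 0.078,"wx": 0,"wy": 0,"wz": 0},{"x": 0,"y": 0,"z": 0.116,"wx": 0,"wy": 0,"wz": 0},{"x": 0,"y": 0,"z": 0.116,"wx": 0,"wy": 0,"wz": 0},{"x": 0,"y": 0,"z": 0.116,"wx": 0,"wy": 0,"wz": 0}]'

```text
t: 11.85
position: [599.7, 171.5, 64.8]
ee_rot: [[-0.068, 0.998, -0.0], [0.998, 0.068, -0.0], [-0.0, -0.0, -1.0]]
wrist_force: [0.8, 0.6, 0.9]
grip_width: 0.006
grip_force: 0.0
```

In the gap with no contact. Pulling outward.

Emit:
apply_moves --deltas '[{"x": -0.02,"y": 0,"z": 0,"wx": 0,"wy": 0,"wz": 0},{"x": -0.04,"y": 0,"z": 0,"wx": 0,"wy": 0,"wz": 0},{"x": -0.06,"y": 0,"z": 0,"wx": 0,"wy": 0,"wz": 0},{"x": -0.08,"y": 0,"z": 0,"wx": 0,"wy": 0,"wz": 0},{"x": -0.1,"y": 0,"z": 0,"wx": 0,"wy": 0,"wz": 0},{"x": -0.12,"y": 0,"z": 0,"wx": 0,"wy": 0,"wz": 0},{"x": -0.14,"y": 0,"z": 0,"wx": 0,"wy": 0,"wz": 0},{"x": -0.16,"y": 0,"z": 0,"wx": 0,"wy": 0,"wz": 0}]'

```text
t: 12.65
position: [611.3, 18.1, 67.3]
ee_rot: [[-0.069, 0.998, 0.003], [0.998, 0.069, 0.011], [0.01, 0.004, -1.0]]
wrist_force: [-1.0, 19.1, -2.0]
grip_width: -0.004
grip_force: 0.0
```

Emit:
apply_moves --deltas '[{"x": -0.019,"y": 0,"z": 0,"wx": 0,"wy": 0,"wz": 0},{"x": -0.039,"y": 0,"z": 0,"wx": 0,"wy": 0,"wz": 0},{"x": -0.059,"y": 0,"z": 0,"wx": 0,"wy": 0,"wz": 0},{"x": -0.079,"y": 0,"z": 0,"wx": 0,"wy": 0,"wz": 0},{"x": -0.099,"y": 0,"z": 0,"wx": 0,"wy": 0,"wz": 0},{"x": -0.119,"y": 0,"z": 0,"wx": 0,"wy": 0,"wz": 0},{"x": -0.139,"y": 0,"z": 0,"wx": 0,"wy": 0,"wz": 0},{"x": -0.139,"y": 0,"z": 0,"wx": 0,"wy": 0,"wz": 0}]'

```text
t: 13.45
position: [620.3, -124.4, 66.0]
ee_rot: [[-0.068, 0.998, 0.0], [0.998, 0.068, 0.004], [0.004, 0.001, -1.0]]
wrist_force: [-1.4, 6.7, -3.3]
grip_width: 0.0
grip_force: 0.0
```

```bash
python3 - <<'E'
from h import *
o=r.get_obs(); print(o['position'],w2b(o['position']),o['wrist_force'])
g=grab('wrist'); b=g['img'][...,::-1]
f=grab('top'); pickle.dump(f,open('t3.pkl','wb')); pickle.dump(g,open('w3.pkl','wb'))
a=cv2.resize(f['img'][135:255,160:460][...,::-1],None,fx=2.6,fy=2.6,interpolation=cv2.INTER_CUBIC)
c=np.zeros((570,800,3),np.uint8); c[:a.shape[0],:a.shape[1]]=a; c[315:565,:400]=cv2.resize(b,(400,250)); s=grab('side')['img'][...,::-1]; c[315:565,400:]=cv2.resize(s[150:400,230:630],(400,250)); cv2.imwrite('pics/t3.png',c)
E
```

```text
[ 620.30324203 -124.43949537   66.04125135] [   0.77452992 -353.31034349] [-1.40095191  6.65912001 -3.27425812]
```

View pics/t3.png

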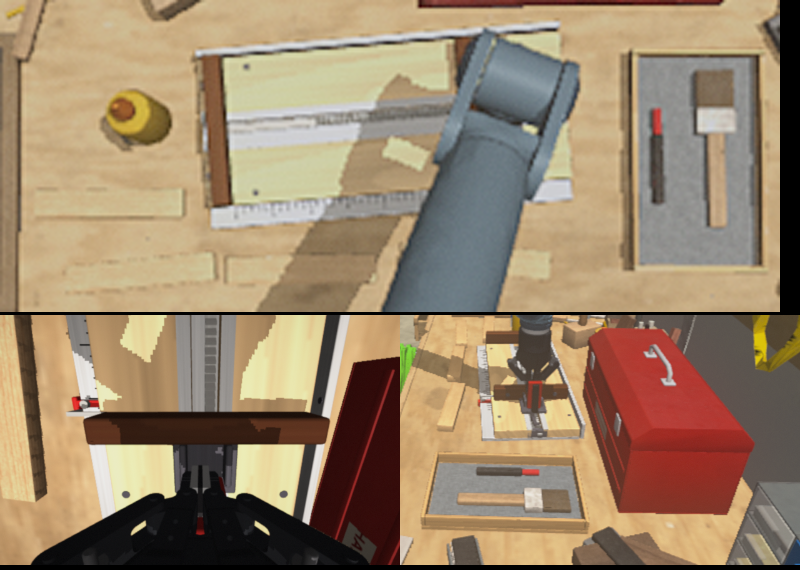

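The jaw bar is now close to the red clip; the index sits near wrist px (136,145). Zooming in there.

```bash
python3 - <<'E'
from h import *
g=pickle.load(open('w3.pkl','rb')); cv2.imwrite('pics/z3.png',cv2.resize(g['img'][110:210,90:210][...,::-1],None,fx=6,fy=6,interpolation=cv2.INTER_CUBIC))
E
```

```text
(no output)
```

View pics/z3.png

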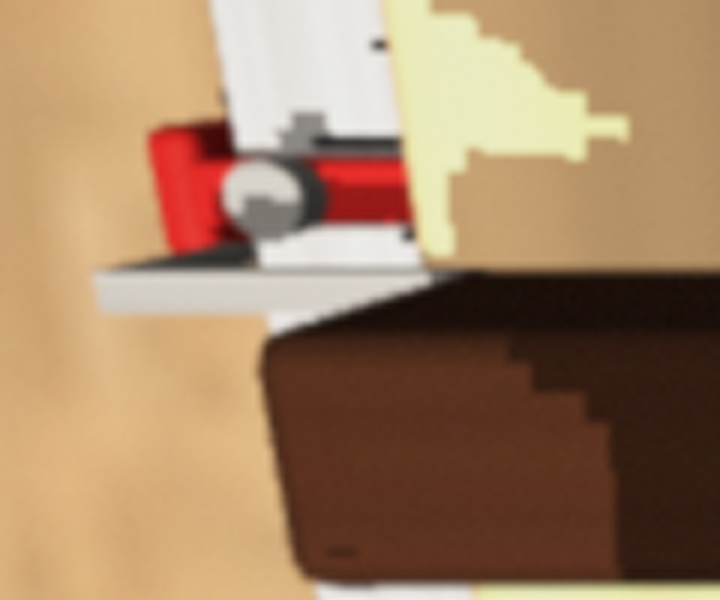

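```bash
python3 - <<'E'
from h import *
g=pickle.load(open('w3.pkl','rb')); P=cloud(g)
for z in [(160,290),(200,290),(300,285),(380,280),(180,180),(180,240),(350,180),(350,215),(400,450)]:
    u,v=90+z[0]/6,110+z[1]/6; p=P[int(round(v)),int(round(u))]; print(z,w2b(p).round(1),p[2].round(1))
q=lambda z,h:w2b(onz(g,np.array([90+z[0]/6-.1]),np.array([110+z[1]/6-.1]),h)).round(1)
print('index edges',[q((130,y),h) for h in (18,22,26,30) for y in (270,312)]); print('clip',q((165,125),16),q((180,250),16),q((380,155),16),q((380,220),16))
E
```

```text
(160, 290) [-116.  -306.9] 33.0
(200, 290) [-111.9 -306.7] 34.0
(300, 285) [-102.2 -306.7] 33.9
(380, 280) [ -95.1 -306.3] 33.1
(180, 180) [-124.2 -298.5] 14.8
(180, 240) [-124.9 -304.6] 15.5
(350, 180) [-106.8 -298.5] 14.6
(350, 215) [-107.3 -302.2] 14.8
(400, 450) [ -77.5 -314.7] 65.4
index edges [array([[-129.1, -307.3]]), array([[-130. , -311.8]]), array([[-126.4, -306.7]]), array([[-127.3, -311.1]]), array([[-123.6, -306.1]]), array([[-124.5, -310.4]]), array([[-120.9, -305.5]]), array([[-121.7, -309.7]])]
clip [[-124.  -292.7]] [[-124.9 -305.5]] [[-102.3 -295.7]] [[-103.4 -302.4]]
```

Emit:
apply_moves --deltas '[{"x": 0.006,"y": 0,"z": 0,"wx": 0,"wy": 0,"wz": 0},{"x": 0.012,"y": 0,"z": 0,"wx": 0,"wy": 0,"wz": 0},{"x": 0.016,"y": 0,"z": 0,"wx": 0,"wy": 0,"wz": 0},{"x": 0.016,"y": 0,"z": 0,"wx": 0,"wy": 0,"wz": 0}]'

```text
t: 14.0
position: [619.9, -110.5, 66.1]
ee_rot: [[-0.069, 0.998, 0.003], [0.998, 0.069, -0.001], [-0.002, 0.003, -1.0]]
wrist_force: [0.0, -0.1, -0.1]
grip_width: 0.001
grip_force: 0.0
```

```bash
python3 - <<'E'
from h import *
o=r.get_obs(); print(w2b(o['position']),o['wrist_force'])
g=grab('wrist'); pickle.dump(g,open('w4.pkl','wb')); P=cloud(g); h=cv2.cvtColor(g['img'],cv2.COLOR_RGB2HSV).astype(int)
B=w2b(P); Z=P[...,2]
m=(Z>29)&(Z<38)&(B[...,0]<-99)&(B[...,0]>-125)&(B[...,1]<-270)&(B[...,1]>-330); print('index',m.sum(),np.percentile(B[m],[5,50,95],axis=0).round(1).tolist())
m=((h[...,0]<6)|(h[...,0]>174))&(h[...,1]>140)&(B[...,0]<-95)&(Z<30)&(B[...,1]<-270)&(B[...,1]>-330); print('clip',m.sum(),np.percentile(B[m],[3,50,97],axis=0).round(1).tolist())
cv2.imwrite('pics/z4.png',cv2.resize(g['img'][90:210,80:220][...,::-1],None,fx=5,fy=5,interpolation=cv2.INTER_CUBIC))
E
```

```text
[   1.35393088 -339.38905169] [ 0.03453607 -0.0842264  -0.13771676]
index 319 [[-121.2, -301.8], [-111.0, -299.8], [-100.4, -298.0]]
clip 244 [[-126.3, -300.7], [-120.2, -296.9], [-101.9, -293.2]]
```

View pics/z4.png

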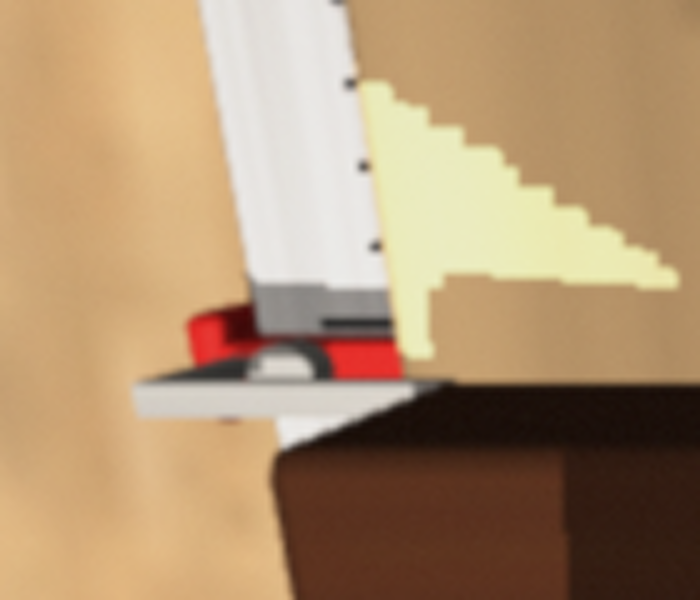

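Index at −300 and clip at −299 in the bed frame; the jaw is held and free of the fingers. Next, raise and survey the slats with the wrist camera.

```bash
cat >> h.py <<'E'
def slats(f):
    P=cloud(f); Z=cv2.medianBlur(P[...,2].astype(np.float32),5); b=w2b(P)
    m=(Z>11)&(Z<27)&~((b[...,0]>-135)&(b[...,1]<45)&(b[...,1]>-465))&(f['range_z']>0)&(P[...,0]>360)&(P[...,0]<640)
    m=cv2.morphologyEx(m.astype(np.uint8),cv2.MORPH_OPEN,np.ones((3,3)))
    for c in cv2.findContours(m,cv2.RETR_EXTERNAL,cv2.CHAIN_APPROX_NONE)[0]:
        if cv2.contourArea(c)<300: continue
        c=c[:,0].astype(float); q=onz(f,c[:,0],c[:,1],19)[:,:2].astype(np.float32)
        (x,y),(w,h),a=cv2.minAreaRect(q); 
        if w<h: a+=90
        a=a%180
        if 20<min(w,h)<60 and max(w,h)>120: print('slat ctr %.0f %.0f  size %.0f x %.0f  long-axis yaw %.1f'%(x,y,max(w,h),min(w,h),a))
E
cat cmd.json; python3 - <<'E'
import json
from plan import plan,S
c=json.loads(S.read_text()); c[0]-=0.016*1000*0.0697; c[1]+=16*0.9976; S.write_text(json.dumps(c))
plan((618.8,-110,200,94),(440,240,320,90,2))
E
```

```text
[619.9284159832539, -126.21023173526947, 64.28999999999999, 93.95]CALL xyz(mm) wz: [(0, 0, -45, -0.0), (0, 0, -90, -0.0), (0, 0, -136, -0.0), (40, -17, -149, 0.4), (81, -34, -162, 0.8), (121, -51, -176, 1.3), (161, -69, -189, 1.7), (201, -86, -202, 2.2)]
CALL xyz(mm) wz: [(40, -18, -14, 0.4), (79, -37, -27, 0.9), (119, -56, -40, 1.3), (158, -74, -54, 1.8), (158, -74, -54, 1.8), (158, -74, -54, 1.8)]
end [440.4, 240.0, 320.3, 90.0] n 14
```

Emit:
apply_moves --deltas '[{"x": 0,"y": 0,"z": -0.045,"wx": 0,"wy": 0,"wz": 0},{"x": 0,"y": 0,"z": -0.09,"wx": 0,"wy": 0,"wz": 0},{"x": 0,"y": 0,"z": -0.136,"wx": 0,"wy": 0,"wz": 0},{"x": 0.04,"y": -0.017,"z": -0.149,"wx": 0,"wy": 0,"wz": 0.4},{"x": 0.081,"y": -0.034,"z": -0.162,"wx": 0,"wy": 0,"wz": 0.8},{"x": 0.121,"y": -0.051,"z": -0.176,"wx": 0,"wy": 0,"wz": 1.3},{"x": 0.161,"y": -0.069,"z": -0.189,"wx": 0,"wy": 0,"wz": 1.7},{"x": 0.201,"y": -0.086,"z": -0.202,"wx": 0,"wy": 0,"wz": 2.2}]'

```text
t: 14.85
position: [518.5, 85.2, 267.5]
ee_rot: [[-0.029, 1.0, 0.001], [1.0, 0.029, -0.0], [-0.0, 0.001, -1.0]]
wrist_force: [0.9, 0.6, -0.4]
grip_width: 0.002
grip_force: 0.0
```

Emit:
apply_moves --deltas '[{"x": 0.04,"y": -0.018,"z": -0.014,"wx": 0,"wy": 0,"wz": 0.4},{"x": 0.079,"y": -0.037,"z": -0.027,"wx": 0,"wy": 0,"wz": 0.9},{"x": 0.119,"y": -0.056,"z": -0.04,"wx": 0,"wy": 0,"wz": 1.3},{"x": 0.158,"y": -0.074,"z": -0.054,"wx": 0,"wy": 0,"wz": 1.8},{"x": 0.158,"y": -0.074,"z": -0.054,"wx": 0,"wy": 0,"wz": 1.8},{"x": 0.158,"y": -0.074,"z": -0.054,"wx": 0,"wy": 0,"wz": 1.8}]' --claw 0.06

```text
t: 15.45
position: [440.5, 240.3, 321.1]
ee_rot: [[-0.001, 1.0, 0.002], [1.0, 0.001, -0.0], [-0.0, 0.002, -1.0]]
wrist_force: [-0.4, -0.4, -0.5]
grip_width: 0.701
grip_force: 0.0
```

```bash
python3 - <<'E'
from h import *
g=grab('wrist'); pickle.dump(g,open('w5.pkl','wb')); save(g,'w5.png'); print('wrist'); slats(g)
f=grab('top'); print('top'); slats(f)
E
```

```text
wrist
slat ctr 413 139  size 198 x 38  long-axis yaw 90.2
slat ctr 504 370  size 148 x 38  long-axis yaw 90.0
slat ctr 411 350  size 191 x 38  long-axis yaw 95.0
top
slat ctr 414 139  size 195 x 35  long-axis yaw 89.3
slat ctr 424 -95  size 197 x 38  long-axis yaw 85.2
slat ctr 505 421  size 147 x 39  long-axis yaw 91.4
slat ctr 500 535  size 278 x 53  long-axis yaw 174.8
slat ctr 554 -426  size 174 x 56  long-axis yaw 4.1
```

```bash
cat > pick.py <<'E'
from plan import plan
import sys
px,py,pyaw,qx,qy=map(float,sys.argv[1:6])
print('PICK'); plan((px,py,60,pyaw,1),(px,py,3,pyaw,2,30))
print('XFER'); plan((px,py,110,pyaw),(qx,qy,110,3.9,1))
print('LOWER'); plan((qx,qy,45,3.9,1),(qx,qy,34,3.9,2,6))
print('RETREAT'); plan((qx,qy,110,3.9))
E
python3 pick.py 413.5 138.5 90 595.7 181
```

```text
PICK
CALL xyz(mm) wz: [(-17, -4, 43, -0.0), (-34, -9, 87, -0.0), (-51, -13, 130, -0.0), (-68, -18, 174, -0.0), (-85, -22, 217, -0.0), (-102, -27, 260, -0.0), (-102, -27, 260, -0.0), (-102, -27, 289, -0.0)]
CALL xyz(mm) wz: [(0, 0, 28, -0.0), (0, 0, 28, -0.0), (0, 0, 28, -0.0)]
end [413.3, 138.0, 3.3, 90.0] n 11
XFER
CALL xyz(mm) wz: [(0, 0, -36, -0.0), (0, 0, -71, -0.0), (0, 0, -107, -0.0), (4, 17, -107, 7.8), (8, 33, -107, 15.6), (12, 50, -107, 23.4), (16, 66, -107, 31.3), (20, 83, -107, 39.1)]
CALL xyz(mm) wz: [(13, 11, 0, 7.8), (27, 21, 0, 15.6), (40, 31, 0, 23.5), (54, 42, 0, 31.3), (67, 52, 0, 39.1), (81, 63, 0, 46.9), (81, 63, 0, 47.0)]
end [596.3, 181.0, 110.3, 3.9] n 15
LOWER
CALL xyz(mm) wz: [(0, 0, 33, -0.0), (-1, 0, 65, -0.0), (-1, 0, 65, -0.0), (-1, 0, 71, -0.0), (-1, 0, 76, -0.0), (-1, 0, 76, -0.0), (-1, 0, 76, -0.0)]
end [595.3, 180.9, 34.3, 3.9] n 7
RETREAT
CALL xyz(mm) wz: [(0, 0, -38, -0.0), (0, 0, -76, -0.0)]
end [595.3, 180.9, 110.3, 3.9] n 2
```

Emit:
apply_moves --deltas '[{"x": -0.017,"y": -0.004,"z": 0.043,"wx": 0,"wy": 0,"wz": 0},{"x": -0.034,"y": -0.009,"z": 0.087,"wx": 0,"wy": 0,"wz": 0},{"x": -0.051,"y": -0.013,"z": 0.13,"wx": 0,"wy": 0,"wz": 0},{"x": -0.068,"y": -0.018,"z": 0.174,"wx": 0,"wy": 0,"wz": 0},{"x": -0.085,"y": -0.022,"z": 0.217,"wx": 0,"wy": 0,"wz": 0},{"x": -0.102,"y": -0.027,"z": 0.26,"wx": 0,"wy": 0,"wz": 0},{"x": -0.102,"y": -0.027,"z": 0.26,"wx": 0,"wy": 0,"wz": 0},{"x": -0.102,"y": -0.027,"z": 0.289,"wx": 0,"wy": 0,"wz": 0}]'

```text
t: 16.35
position: [416.7, 137.1, 33.5]
ee_rot: [[0.004, 1.0, 0.006], [1.0, -0.004, 0.0], [0.0, 0.006, -1.0]]
wrist_force: [-0.0, 0.3, 0.2]
grip_width: 0.705
grip_force: 0.0
```

Emit:
apply_moves --deltas '[{"x": 0,"y": 0,"z": 0.014,"wx": 0,"wy": 0,"wz": 0},{"x": 0,"y": 0,"z": 0.028,"wx": 0,"wy": 0,"wz": 0},{"x": 0,"y": 0,"z": 0.028,"wx": 0,"wy": 0,"wz": 0}]'

```text
t: 16.65
position: [413.5, 137.6, 3.1]
ee_rot: [[0.002, 1.0, -0.002], [1.0, -0.002, -0.0], [-0.0, -0.002, -1.0]]
wrist_force: [-0.1, 0.4, -0.3]
grip_width: 0.702
grip_force: 0.0
```

Emit:
apply_moves --deltas '[{"x": 0,"y": 0,"z": 0,"wx": 0,"wy": 0,"wz": 0},{"x": 0,"y": 0,"z": 0,"wx": 0,"wy": 0,"wz": 0},{"x": 0,"y": 0,"z": 0,"wx": 0,"wy": 0,"wz": 0},{"x": 0,"y": 0,"z": 0,"wx": 0,"wy": 0,"wz": 0},{"x": 0,"y": 0,"z": 0,"wx": 0,"wy": 0,"wz": 0}]' --claw 0.0 --squeeze 70

```text
t: 17.15
position: [415.2, 138.1, 5.1]
ee_rot: [[0.001, 1.0, 0.003], [1.0, -0.001, 0.0], [0.0, 0.003, -1.0]]
wrist_force: [0.0, -1.2, 7.2]
grip_width: 0.427
grip_force: 70.9
```

Emit:
apply_moves --deltas '[{"x": 0,"y": 0,"z": -0.036,"wx": 0,"wy": 0,"wz": 0},{"x": 0,"y": 0,"z": -0.071,"wx": 0,"wy": 0,"wz": 0},{"x": 0,"y": 0,"z": -0.107,"wx": 0,"wy": 0,"wz": 0},{"x": 0.004,"y": 0.017,"z": -0.107,"wx": 0,"wy": 0,"wz": 7.8},{"x": 0.008,"y": 0.033,"z": -0.107,"wx": 0,"wy": 0,"wz": 15.6},{"x": 0.012,"y": 0.05,"z": -0.107,"wx": 0,"wy": 0,"wz": 23.4},{"x": 0.016,"y": 0.066,"z": -0.107,"wx": 0,"wy": 0,"wz": 31.3},{"x": 0.02,"y": 0.083,"z": -0.107,"wx": 0,"wy": 0,"wz": 39.1}]'

```text
t: 17.95
position: [496.8, 158.2, 110.6]
ee_rot: [[0.636, 0.772, 0.0], [0.772, -0.636, 0.0], [0.0, 0.0, -1.0]]
wrist_force: [1.0, -0.0, -1.3]
grip_width: 0.426
grip_force: 71.0
```

Emit:
apply_moves --deltas '[{"x": 0.013,"y": 0.011,"z": 0,"wx": 0,"wy": 0,"wz": 7.8},{"x": 0.027,"y": 0.021,"z": 0,"wx": 0,"wy": 0,"wz": 15.6},{"x": 0.04,"y": 0.031,"z": 0,"wx": 0,"wy": 0,"wz": 23.5},{"x": 0.054,"y": 0.042,"z": 0,"wx": 0,"wy": 0,"wz": 31.3},{"x": 0.067,"y": 0.052,"z": 0,"wx": 0,"wy": 0,"wz": 39.1},{"x": 0.081,"y": 0.063,"z": 0,"wx": 0,"wy": 0,"wz": 46.9},{"x": 0.081,"y": 0.063,"z": 0,"wx": 0,"wy": 0,"wz": 47}]'

```text
t: 18.65
position: [597.9, 181.1, 110.9]
ee_rot: [[0.998, 0.067, 0.002], [0.067, -0.998, 0.0], [0.002, -0.0, -1.0]]
wrist_force: [-1.7, -0.4, -1.5]
grip_width: 0.425
grip_force: 70.9
```

Emit:
apply_moves --deltas '[{"x": 0,"y": 0,"z": 0.033,"wx": 0,"wy": 0,"wz": 0},{"x": -0.001,"y": 0,"z": 0.062,"wx": 0,"wy": 0,"wz": 0},{"x": -0.001,"y": 0,"z": 0.065,"wx": 0,"wy": 0,"wz": 0},{"x": -0.001,"y": 0,"z": 0.071,"wx": 0,"wy": 0,"wz": 0},{"x": -0.001,"y": 0,"z": 0.075,"wx": 0,"wy": 0,"wz": 0},{"x": -0.001,"y": 0,"z": 0.076,"wx": 0,"wy": 0,"wz": 0},{"x": -0.001,"y": 0,"z": 0.076,"wx": 0,"wy": 0,"wz": 0}]'

```text
t: 19.35
position: [596.1, 181.0, 35.4]
ee_rot: [[0.998, 0.067, 0.002], [0.067, -0.998, 0.0], [0.002, -0.0, -1.0]]
wrist_force: [-0.4, -0.4, -1.4]
grip_width: 0.425
grip_force: 70.9
```

Emit:
apply_moves --deltas '[{"x": 0,"y": 0,"z": 0,"wx": 0,"wy": 0,"wz": 0},{"x": 0,"y": 0,"z": 0,"wx": 0,"wy": 0,"wz": 0},{"x": 0,"y": 0,"z": 0,"wx": 0,"wy": 0,"wz": 0}]' --claw 0.046

```text
t: 19.65
position: [595.8, 181.0, 34.9]
ee_rot: [[0.998, 0.067, 0.001], [0.067, -0.998, 0.0], [0.001, -0.0, -1.0]]
wrist_force: [0.5, -0.5, 0.2]
grip_width: 0.539
grip_force: 0.0
```

Emit:
apply_moves --deltas '[{"x": 0,"y": 0,"z": -0.038,"wx": 0,"wy": 0,"wz": 0},{"x": 0,"y": 0,"z": -0.076,"wx": 0,"wy": 0,"wz": 0}]'

```text
t: 19.85
position: [594.2, 180.8, 109.9]
ee_rot: [[0.998, 0.067, -0.003], [0.067, -0.998, -0.0], [-0.003, 0.0, -1.0]]
wrist_force: [1.4, 0.8, 0.8]
grip_width: 0.539
grip_force: 0.0
```

```bash
sed -i 's/(px,py,60,pyaw,1),(px,py,3,pyaw,2,30)/(px,py,80,pyaw,1),(px,py,5,pyaw,2,38)/; s/45,3.9,1),(qx,qy,34,3.9,2,6)/46,3.9,1),(qx,qy,36,3.9,2,6)/' pick.py
python3 - <<'E'
from h import *
for n in('top','wrist'):
    g=grab(n); print(n); slats(g)
P=cloud(g); b=w2b(P); Z=P[...,2]
m=((Z>42)&(Z<56)&(abs(b[...,0])<115)&(b[...,1]<-8)&(b[...,1]>-280)).astype(np.uint8)
for c in cv2.findContours(cv2.morphologyEx(m,cv2.MORPH_OPEN,np.ones((3,3))),0,1)[0]:
    if cv2.contourArea(c)>200:
        q=c[:,0].astype(float); print('on bed',cv2.minAreaRect(w2b(onz(g,q[:,0],q[:,1],49)).astype(np.float32)))
E
python3 pick.py 423 -96 85.5 600.0 117
```

```text
top
slat ctr 410 375  size 156 x 38  long-axis yaw 95.0
slat ctr 424 -95  size 197 x 38  long-axis yaw 85.4
slat ctr 506 402  size 185 x 37  long-axis yaw 91.1
slat ctr 501 547  size 276 x 55  long-axis yaw 0.5
slat ctr 553 -421  size 173 x 56  long-axis yaw 178.4
wrist
slat ctr 508 381  size 176 x 42  long-axis yaw 89.9
on bed ((-1.6620025634765625, -46.288604736328125), (197.20346069335938, 37.55000686645508), 0.10771549493074417)
PICK
CALL xyz(mm) wz: [(-19, 26, 3, -8.2), (-38, 53, 6, -16.3), (-57, 79, 9, -24.5), (-76, 106, 12, -32.7), (-95, 132, 15, -40.8), (-114, 159, 18, -49.0), (-133, 185, 21, -57.2), (-152, 212, 24, -65.3)]
CALL xyz(mm) wz: [(-32, -7, 3, -8.2), (-64, -13, 6, -16.3), (-64, -13, 6, -16.3), (-64, -13, 44, -16.3), (-64, -13, 81, -16.3), (-64, -13, 81, -16.3), (-64, -13, 81, -16.3)]
end [423.0, -96.0, 5.3, 85.5] n 15
XFER
CALL xyz(mm) wz: [(0, 0, -35, -0.0), (0, 0, -70, -0.0), (0, 0, -105, -0.0), (23, 16, -105, 8.1), (45, 32, -105, 16.3), (68, 48, -105, 24.4), (91, 64, -105, 32.6), (113, 80, -105, 40.8)]
CALL xyz(mm) wz: [(28, -3, 0, 8.1), (55, -6, 0, 16.3), (83, -8, 0, 24.4), (110, -11, 0, 32.6), (138, -14, 0, 40.8), (138, -14, 0, 40.8)]
end [600.0, 117.3, 110.3, 3.9] n 14
LOWER
CALL xyz(mm) wz: [(0, 0, 32, -0.0), (0, 0, 64, -0.0), (0, 0, 64, -0.0), (0, 0, 69, -0.0), (0, 0, 74, -0.0), (0, 0, 74, -0.0), (0, 0, 74, -0.0)]
end [600.0, 117.3, 36.3, 3.9] n 7
RETREAT
CALL xyz(mm) wz: [(0, 0, -37, -0.0), (0, 0, -74, -0.0)]
end [600.0, 117.3, 110.3, 3.9] n 2
```

Emit:
apply_moves --deltas '[{"x": -0.019,"y": 0.026,"z": 0.003,"wx": 0,"wy": 0,"wz": -8.2},{"x": -0.038,"y": 0.053,"z": 0.006,"wx": 0,"wy": 0,"wz": -16.3},{"x": -0.057,"y": 0.079,"z": 0.009,"wx": 0,"wy": 0,"wz": -24.5},{"x": -0.076,"y": 0.106,"z": 0.012,"wx": 0,"wy": 0,"wz": -32.7},{"x": -0.095,"y": 0.132,"z": 0.015,"wx": 0,"wy": 0,"wz": -40.8},{"x": -0.114,"y": 0.159,"z": 0.018,"wx": 0,"wy": 0,"wz": -49},{"x": -0.133,"y": 0.185,"z": 0.021,"wx": 0,"wy": 0,"wz": -57.2},{"x": -0.152,"y": 0.212,"z": 0.024,"wx": 0,"wy": 0,"wz": -65.3}]' --claw 0.06

```text
t: 20.75
position: [457.1, -41.7, 86.1]
ee_rot: [[0.35, 0.937, 0.0], [0.937, -0.35, -0.0], [0.0, 0.0, -1.0]]
wrist_force: [0.7, 0.2, -0.4]
grip_width: 0.706
grip_force: 0.0
```

Emit:
apply_moves --deltas '[{"x": -0.032,"y": -0.007,"z": 0.003,"wx": 0,"wy": 0,"wz": -8.2},{"x": -0.064,"y": -0.013,"z": 0.006,"wx": 0,"wy": 0,"wz": -16.3},{"x": -0.064,"y": -0.013,"z": 0.006,"wx": 0,"wy": 0,"wz": -16.3},{"x": -0.064,"y": -0.013,"z": 0.044,"wx": 0,"wy": 0,"wz": -16.3},{"x": -0.064,"y": -0.013,"z": 0.081,"wx": 0,"wy": 0,"wz": -16.3},{"x": -0.064,"y": -0.013,"z": 0.081,"wx": 0,"wy": 0,"wz": -16.3},{"x": -0.064,"y": -0.013,"z": 0.081,"wx": 0,"wy": 0,"wz": -16.3}]'

```text
t: 21.45
position: [422.9, -95.5, 5.4]
ee_rot: [[0.079, 0.997, -0.001], [0.997, -0.079, 0.001], [0.001, -0.001, -1.0]]
wrist_force: [1.0, -0.7, 0.4]
grip_width: 0.706
grip_force: 0.0
```

Emit:
apply_moves --deltas '[{"x": 0,"y": 0,"z": 0,"wx": 0,"wy": 0,"wz": 0},{"x": 0,"y": 0,"z": 0,"wx": 0,"wy": 0,"wz": 0},{"x": 0,"y": 0,"z": 0,"wx": 0,"wy": 0,"wz": 0},{"x": 0,"y": 0,"z": 0,"wx": 0,"wy": 0,"wz": 0},{"x": 0,"y": 0,"z": 0,"wx": 0,"wy": 0,"wz": 0}]' --claw 0.0

```text
t: 21.95
position: [425.0, -96.7, 7.7]
ee_rot: [[0.079, 0.997, 0.004], [0.997, -0.079, -0.002], [-0.002, 0.004, -1.0]]
wrist_force: [-0.6, 1.8, 6.5]
grip_width: 0.416
grip_force: 70.8
```

Emit:
apply_moves --deltas '[{"x": 0,"y": 0,"z": -0.035,"wx": 0,"wy": 0,"wz": 0},{"x": 0,"y": 0,"z": -0.07,"wx": 0,"wy": 0,"wz": 0},{"x": 0,"y": 0,"z": -0.105,"wx": 0,"wy": 0,"wz": 0},{"x": 0.023,"y": 0.016,"z": -0.105,"wx": 0,"wy": 0,"wz": 8.1},{"x": 0.045,"y": 0.032,"z": -0.105,"wx": 0,"wy": 0,"wz": 16.3},{"x": 0.068,"y": 0.048,"z": -0.105,"wx": 0,"wy": 0,"wz": 24.4},{"x": 0.091,"y": 0.064,"z": -0.105,"wx": 0,"wy": 0,"wz": 32.6},{"x": 0.113,"y": 0.08,"z": -0.105,"wx": 0,"wy": 0,"wz": 40.8}]'

```text
t: 22.75
position: [512.8, 11.4, 111.7]
ee_rot: [[0.715, 0.699, 0.002], [0.699, -0.715, -0.0], [0.001, 0.002, -1.0]]
wrist_force: [-0.5, 0.2, -1.3]
grip_width: 0.421
grip_force: 70.9
```

Emit:
apply_moves --deltas '[{"x": 0.028,"y": -0.003,"z": 0,"wx": 0,"wy": 0,"wz": 8.1},{"x": 0.055,"y": -0.006,"z": 0,"wx": 0,"wy": 0,"wz": 16.3},{"x": 0.083,"y": -0.008,"z": 0,"wx": 0,"wy": 0,"wz": 24.4},{"x": 0.11,"y": -0.011,"z": 0,"wx": 0,"wy": 0,"wz": 32.6},{"x": 0.138,"y": -0.014,"z": 0,"wx": 0,"wy": 0,"wz": 40.8},{"x": 0.138,"y": -0.014,"z": 0,"wx": 0,"wy": 0,"wz": 40.8}]'

```text
t: 23.35
position: [602.1, 119.5, 112.1]
ee_rot: [[0.998, 0.068, 0.004], [0.068, -0.998, 0.001], [0.004, -0.0, -1.0]]
wrist_force: [0.1, 0.2, -0.6]
grip_width: 0.42
grip_force: 70.9
```

Emit:
apply_moves --deltas '[{"x": 0,"y": 0,"z": 0.032,"wx": 0,"wy": 0,"wz": 0},{"x": 0,"y": 0,"z": 0.062,"wx": 0,"wy": 0,"wz": 0},{"x": 0,"y": 0,"z": 0.064,"wx": 0,"wy": 0,"wz": 0},{"x": 0,"y": 0,"z": 0.069,"wx": 0,"wy": 0,"wz": 0},{"x": 0,"y": 0,"z": 0.074,"wx": 0,"wy": 0,"wz": 0},{"x": 0,"y": 0,"z": 0.074,"wx": 0,"wy": 0,"wz": 0},{"x": 0,"y": 0,"z": 0.074,"wx": 0,"wy": 0,"wz": 0}]'

```text
t: 24.05
position: [601.2, 117.1, 37.9]
ee_rot: [[0.998, 0.067, 0.003], [0.067, -0.998, -0.0], [0.003, 0.0, -1.0]]
wrist_force: [-0.2, -0.8, 0.9]
grip_width: 0.416
grip_force: 71.3
```

Emit:
apply_moves --deltas '[{"x": 0,"y": 0,"z": 0,"wx": 0,"wy": 0,"wz": 0},{"x": 0,"y": 0,"z": 0,"wx": 0,"wy": 0,"wz": 0},{"x": 0,"y": 0,"z": 0,"wx": 0,"wy": 0,"wz": 0}]' --claw 0.046

```text
t: 24.35
position: [600.1, 117.3, 36.5]
ee_rot: [[0.998, 0.067, 0.0], [0.067, -0.998, 0.0], [0.0, -0.0, -1.0]]
wrist_force: [-0.5, 0.9, -0.8]
grip_width: 0.536
grip_force: 0.0
```

Emit:
apply_moves --deltas '[{"x": 0,"y": 0,"z": -0.037,"wx": 0,"wy": 0,"wz": 0},{"x": 0,"y": 0,"z": -0.074,"wx": 0,"wy": 0,"wz": 0}]'

```text
t: 24.55
position: [598.7, 117.2, 109.7]
ee_rot: [[0.998, 0.067, -0.004], [0.067, -0.998, 0.0], [-0.004, -0.0, -1.0]]
wrist_force: [1.1, 1.0, 0.2]
grip_width: 0.541
grip_force: 0.0
```

```bash
cat >> h.py <<'E'
def onbed(g):
    P=cloud(g); b=w2b(P); Z=P[...,2]
    m=((Z>42)&(Z<56)&(abs(b[...,0])<115)&(b[...,1]<-8)&(b[...,1]>-285)).astype(np.uint8)
    for c in cv2.findContours(cv2.morphologyEx(m,cv2.MORPH_OPEN,np.ones((3,3))),0,1)[0]:
        if cv2.contourArea(c)>300:
            q=c[:,0].astype(float); print('on bed',[np.round(v,1) for v in cv2.minAreaRect(w2b(onz(g,q[:,0],q[:,1],49)).astype(np.float32))])
E
python3 - <<'E'
from h import *
f=grab('top'); slats(f); onbed(grab('wrist'))
E
python3 pick.py 410.5 351 95 604.4 53.2
```

```text
slat ctr 412 355  size 197 x 38  long-axis yaw 95.0
slat ctr 506 395  size 199 x 37  long-axis yaw 90.9
slat ctr 501 530  size 277 x 37  long-axis yaw 176.7
slat ctr 555 -423  size 169 x 53  long-axis yaw 179.3
on bed [array([ 18.4, -47.5]), array([156.8,  38.5]), np.float64(0.1)]
on bed [array([  -0.9, -110.3]), array([ 37.5, 197.9]), np.float64(89.9)]
PICK
CALL xyz(mm) wz: [(-16, -22, 3, -8.3), (-32, -45, 6, -16.6), (-47, -67, 8, -24.9), (-63, -89, 11, -33.1), (-79, -112, 14, -41.4), (-95, -134, 17, -49.7), (-110, -156, 19, -58.0), (-126, -179, 22, -66.3)]
CALL xyz(mm) wz: [(14, -23, 3, -8.3), (28, -47, 6, -16.6), (42, -70, 8, -24.8), (42, -70, 8, -24.8), (42, -70, 46, -24.8), (42, -70, 83, -24.8), (42, -70, 83, -24.8), (42, -70, 83, -24.8)]
end [410.7, 350.7, 5.3, 95.0] n 16
XFER
CALL xyz(mm) wz: [(0, 0, -35, -0.0), (0, 0, -70, -0.0), (0, 0, -105, -0.0), (-28, 15, -105, 8.2), (-57, 30, -105, 16.5), (-85, 46, -105, 24.8), (-114, 61, -105, 33.1), (-142, 76, -105, 41.4)]
CALL xyz(mm) wz: [(-11, 30, 0, 8.2), (-23, 61, 0, 16.5), (-34, 91, 0, 24.8), (-45, 121, 0, 33.1), (-57, 151, 0, 41.4), (-68, 182, 0, 49.6), (-68, 182, 0, 49.7)]
end [604.7, 52.9, 110.3, 3.9] n 15
LOWER
CALL xyz(mm) wz: [(0, 0, 32, -0.0), (0, 0, 64, -0.0), (0, 0, 64, -0.0), (0, 0, 69, -0.0), (0, 0, 74, -0.0), (0, 0, 74, -0.0), (0, 0, 74, -0.0)]
end [604.7, 52.9, 36.3, 3.9] n 7
RETREAT
CALL xyz(mm) wz: [(0, 0, -37, -0.0), (0, 0, -74, -0.0)]
end [604.7, 52.9, 110.3, 3.9] n 2
```

Emit:
apply_moves --deltas '[{"x": -0.016,"y": -0.022,"z": 0.003,"wx": 0,"wy": 0,"wz": -8.3},{"x": -0.032,"y": -0.045,"z": 0.006,"wx": 0,"wy": 0,"wz": -16.6},{"x": -0.047,"y": -0.067,"z": 0.008,"wx": 0,"wy": 0,"wz": -24.9},{"x": -0.063,"y": -0.089,"z": 0.011,"wx": 0,"wy": 0,"wz": -33.1},{"x": -0.079,"y": -0.112,"z": 0.014,"wx": 0,"wy": 0,"wz": -41.4},{"x": -0.095,"y": -0.134,"z": 0.017,"wx": 0,"wy": 0,"wz": -49.7},{"x": -0.11,"y": -0.156,"z": 0.019,"wx": 0,"wy": 0,"wz": -58},{"x": -0.126,"y": -0.179,"z": 0.022,"wx": 0,"wy": 0,"wz": -66.3}]' --claw 0.06

```text
t: 25.45
position: [461.3, 288.0, 87.7]
ee_rot: [[0.334, 0.942, -0.001], [0.942, -0.334, -0.0], [-0.0, -0.0, -1.0]]
wrist_force: [-0.3, 0.1, -0.0]
grip_width: 0.703
grip_force: 0.0
```

Emit:
apply_moves --deltas '[{"x": 0.014,"y": -0.023,"z": 0.003,"wx": 0,"wy": 0,"wz": -8.3},{"x": 0.028,"y": -0.047,"z": 0.006,"wx": 0,"wy": 0,"wz": -16.6},{"x": 0.044,"y": -0.07,"z": 0.008,"wx": 0,"wy": 0,"wz": -24.8},{"x": 0.044,"y": -0.07,"z": 0.008,"wx": 0,"wy": 0,"wz": -24.8},{"x": 0.044,"y": -0.07,"z": 0.046,"wx": 0,"wy": 0,"wz": -24.8},{"x": 0.044,"y": -0.07,"z": 0.083,"wx": 0,"wy": 0,"wz": -24.8},{"x": 0.044,"y": -0.07,"z": 0.083,"wx": 0,"wy": 0,"wz": -24.8},{"x": 0.044,"y": -0.07,"z": 0.083,"wx": 0,"wy": 0,"wz": -24.8}]'

```text
t: 26.25
position: [411.4, 352.0, 5.1]
ee_rot: [[-0.085, 0.996, -0.001], [0.996, 0.085, -0.001], [-0.001, -0.001, -1.0]]
wrist_force: [1.0, 0.0, 0.5]
grip_width: 0.705
grip_force: 0.0
```

Emit:
apply_moves --deltas '[{"x": 0,"y": 0,"z": 0,"wx": 0,"wy": 0,"wz": 0},{"x": 0,"y": 0,"z": 0,"wx": 0,"wy": 0,"wz": 0},{"x": 0,"y": 0,"z": 0,"wx": 0,"wy": 0,"wz": 0},{"x": 0,"y": 0,"z": 0,"wx": 0,"wy": 0,"wz": 0},{"x": 0,"y": 0,"z": 0,"wx": 0,"wy": 0,"wz": 0}]' --claw 0.0

```text
t: 26.75
position: [413.5, 353.5, 7.9]
ee_rot: [[-0.086, 0.996, 0.004], [0.996, 0.086, 0.002], [0.002, 0.004, -1.0]]
wrist_force: [-0.0, -0.3, 7.5]
grip_width: 0.422
grip_force: 70.9
```

Emit:
apply_moves --deltas '[{"x": 0,"y": 0,"z": -0.035,"wx": 0,"wy": 0,"wz": 0},{"x": 0,"y": 0,"z": -0.07,"wx": 0,"wy": 0,"wz": 0},{"x": 0,"y": 0,"z": -0.105,"wx": 0,"wy": 0,"wz": 0},{"x": -0.028,"y": 0.015,"z": -0.105,"wx": 0,"wy": 0,"wz": 8.2},{"x": -0.057,"y": 0.03,"z": -0.105,"wx": 0,"wy": 0,"wz": 16.5},{"x": -0.085,"y": 0.046,"z": -0.105,"wx": 0,"wy": 0,"wz": 24.8},{"x": -0.114,"y": 0.061,"z": -0.105,"wx": 0,"wy": 0,"wz": 33.1},{"x": -0.142,"y": 0.076,"z": -0.105,"wx": 0,"wy": 0,"wz": 41.4}]'

```text
t: 27.55
position: [500.2, 216.5, 111.2]
ee_rot: [[0.599, 0.801, 0.002], [0.801, -0.599, 0.0], [0.001, 0.001, -1.0]]
wrist_force: [0.8, 0.3, -0.2]
grip_width: 0.421
grip_force: 70.7
```

Emit:
apply_moves --deltas '[{"x": -0.011,"y": 0.03,"z": 0,"wx": 0,"wy": 0,"wz": 8.2},{"x": -0.023,"y": 0.061,"z": 0,"wx": 0,"wy": 0,"wz": 16.5},{"x": -0.034,"y": 0.091,"z": 0,"wx": 0,"wy": 0,"wz": 24.8},{"x": -0.045,"y": 0.121,"z": 0,"wx": 0,"wy": 0,"wz": 33.1},{"x": -0.057,"y": 0.151,"z": 0,"wx": 0,"wy": 0,"wz": 41.4},{"x": -0.068,"y": 0.182,"z": 0,"wx": 0,"wy": 0,"wz": 49.6},{"x": -0.068,"y": 0.182,"z": 0,"wx": 0,"wy": 0,"wz": 49.7}]'

```text
t: 28.25
position: [607.7, 51.6, 111.7]
ee_rot: [[0.998, 0.061, 0.003], [0.061, -0.998, -0.001], [0.003, 0.001, -1.0]]
wrist_force: [-0.3, 1.0, -1.8]
grip_width: 0.423
grip_force: 70.7
```

Emit:
apply_moves --deltas '[{"x": -0.002,"y": 0,"z": 0.032,"wx": 0,"wy": 0,"wz": 0},{"x": -0.002,"y": 0,"z": 0.05,"wx": 0,"wy": 0,"wz": 0},{"x": -0.002,"y": 0,"z": 0.062,"wx": 0,"wy": 0,"wz": 0},{"x": -0.002,"y": 0,"z": 0.069,"wx": 0,"wy": 0,"wz": 0},{"x": -0.002,"y": 0,"z": 0.074,"wx": 0,"wy": 0,"wz": 0},{"x": -0.002,"y": 0,"z": 0.074,"wx": 0,"wy": 0,"wz": 0},{"x": -0.002,"y": 0,"z": 0.074,"wx": 0,"wy": 0,"wz": 0}]'

```text
t: 28.95
position: [604.4, 54.9, 38.0]
ee_rot: [[0.998, 0.068, 0.002], [0.068, -0.998, -0.0], [0.002, 0.0, -1.0]]
wrist_force: [-3.4, 0.4, 5.0]
grip_width: 0.42
grip_force: 71.4
```

Emit:
apply_moves --deltas '[{"x": 0,"y": 0,"z": 0,"wx": 0,"wy": 0,"wz": 0},{"x": 0,"y": 0,"z": 0,"wx": 0,"wy": 0,"wz": 0},{"x": 0,"y": 0,"z": 0,"wx": 0,"wy": 0,"wz": 0}]' --claw 0.046

```text
t: 29.25
position: [603.5, 54.7, 36.3]
ee_rot: [[0.998, 0.067, 0.0], [0.067, -0.998, -0.0], [0.0, 0.0, -1.0]]
wrist_force: [0.4, 0.9, -0.6]
grip_width: 0.537
grip_force: 0.0
```

Emit:
apply_moves --deltas '[{"x": 0,"y": 0,"z": -0.037,"wx": 0,"wy": 0,"wz": 0},{"x": 0,"y": 0,"z": -0.074,"wx": 0,"wy": 0,"wz": 0}]'

```text
t: 29.45
position: [602.1, 54.7, 109.5]
ee_rot: [[0.998, 0.067, -0.004], [0.067, -0.998, 0.0], [-0.004, -0.001, -1.0]]
wrist_force: [0.5, 0.5, 0.4]
grip_width: 0.542
grip_force: 0.0
```

```bash
python3 - <<'E'
from h import *
import json
f=grab('top'); slats(f); g=grab('wrist'); onbed(g); o=r.get_obs()
print(o['position'],open('cmd.json').read())
c=json.load(open('cmd.json')); c[0]-=1.5; c[1]+=1.7; json.dump(c,open('cmd.json','w'))
E
python3 pick.py 505.5 394 90.5 608.8 -10.6
```

```text
slat ctr 506 395  size 199 x 37  long-axis yaw 90.9
slat ctr 500 532  size 279 x 53  long-axis yaw 173.1
slat ctr 553 -421  size 173 x 56  long-axis yaw 178.5
on bed [array([  7.1, -48.9]), array([ 40.3, 180. ]), np.float64(90.0)]
on bed [array([  18.5, -111.6]), array([ 38.4, 158.5]), np.float64(89.9)]
on bed [array([  -0.7, -172.7]), array([197.9,  37.5]), np.float64(0.0)]
[607.45161093  54.33271894 116.35071086] [604.65685431406, 52.94003803874786, 110.28999999999996, 3.8500000000000014]
PICK
CALL xyz(mm) wz: [(-7, -31, 3, -7.9), (-14, -63, 6, -15.8), (-20, -94, 8, -23.6), (-27, -126, 11, -31.5), (-34, -157, 14, -39.4), (-41, -188, 17, -47.3), (-48, -220, 19, -55.1), (-54, -251, 22, -63.0)]
CALL xyz(mm) wz: [(25, -21, 3, -7.9), (50, -41, 6, -15.8), (75, -61, 8, -23.7), (75, -61, 8, -23.7), (75, -61, 46, -23.7), (75, -61, 83, -23.7), (75, -61, 83, -23.7), (75, -61, 83, -23.7)]
end [505.8, 394.4, 5.3, 90.5] n 16
XFER
CALL xyz(mm) wz: [(0, 0, -35, 0.0), (0, 0, -70, 0.0), (0, 0, -105, 0.0), (-37, 9, -105, 7.9), (-74, 18, -105, 15.8), (-111, 27, -105, 23.7), (-148, 36, -105, 31.5), (-185, 45, -105, 39.4)]
CALL xyz(mm) wz: [(-23, 30, 0, 7.9), (-45, 60, 0, 15.8), (-68, 91, 0, 23.6), (-91, 121, 0, 31.5), (-114, 152, 0, 39.4), (-136, 182, 0, 47.2), (-136, 182, 0, 47.2)]
end [609.0, -10.3, 110.3, 3.9] n 15
LOWER
CALL xyz(mm) wz: [(0, 0, 32, 0.0), (0, 0, 64, 0.0), (0, 0, 64, 0.0), (0, 0, 69, 0.0), (0, 0, 74, 0.0), (0, 0, 74, 0.0), (0, 0, 74, 0.0)]
end [609.0, -10.3, 36.3, 3.9] n 7
RETREAT
CALL xyz(mm) wz: [(0, 0, -37, 0.0), (0, 0, -74, 0.0)]
end [609.0, -10.3, 110.3, 3.9] n 2
```

```bash
python3 - <<'E'
import json
json.dump([603.157,54.64,110.29,3.85],open('cmd.json','w'))
from plan import plan
plan((495,230,110,90.5),(505.5,394,80,90.5,1)); plan((505.5,394,5,90.5,2,38))
print('X');plan((505.5,394,110,90.5),(500,160,110,90.5)); plan((608.8,-10.6,110,3.9,1))
print('L');plan((608.8,-10.6,46,3.9,1),(608.8,-10.6,36,3.9,2,6)); plan((608.8,-10.6,110,3.9))
E
```

```text
CALL xyz(mm) wz: [(-9, -17, 0, -7.9), (-17, -33, 0, -15.8), (-26, -50, 0, -23.6), (-35, -66, 0, -31.5), (-44, -83, 0, -39.4), (-52, -99, 0, -47.3), (-61, -116, 0, -55.1), (-70, -133, 0, -63.0)]
CALL xyz(mm) wz: [(10, -15, 0, -7.9), (21, -30, 0, -15.8), (32, -46, 0, -23.7), (71, -59, 8, -23.7), (109, -73, 15, -23.7), (148, -87, 23, -23.7), (187, -100, 30, -23.7), (187, -100, 30, -23.7)]
end [506.0, 393.9, 80.3, 90.5] n 16
CALL xyz(mm) wz: [(0, 0, 38, 0.0), (0, 0, 75, 0.0), (0, 0, 75, 0.0), (0, 0, 75, 0.0)]
end [506.0, 393.9, 5.3, 90.5] n 4
X
CALL xyz(mm) wz: [(0, 0, -35, 0.0), (0, 0, -70, 0.0), (0, 0, -105, 0.0), (-47, -2, -105, 0.0), (-93, -4, -105, 0.0), (-140, -5, -105, 0.0), (-187, -7, -105, 0.0), (-234, -8, -105, 0.0)]
end [500.2, 159.8, 110.3, 90.5] n 8
CALL xyz(mm) wz: [(-16, 10, 0, 7.9), (-31, 19, 0, 15.8), (-47, 29, 0, 23.6), (-62, 39, 0, 31.5), (-78, 49, 0, 39.4), (-94, 58, 0, 47.3), (-109, 68, 0, 55.1), (-125, 78, 0, 63.0)]
CALL xyz(mm) wz: [(2, 18, 0, 7.9), (3, 36, 0, 15.8), (5, 55, 0, 23.6), (5, 55, 0, 23.6)]
end [609.3, -10.9, 110.3, 3.9] n 12
L
CALL xyz(mm) wz: [(0, 0, 32, 0.0), (0, 0, 64, 0.0), (0, 0, 64, 0.0), (0, 0, 69, 0.0), (0, 0, 74, 0.0), (0, 0, 74, 0.0), (0, 0, 74, 0.0)]
end [609.3, -10.9, 36.3, 3.9] n 7
CALL xyz(mm) wz: [(0, 0, -37, 0.0), (0, 0, -74, 0.0)]
end [609.3, -10.9, 110.3, 3.9] n 2
```

Emit:
apply_moves --deltas '[{"x": -0.009,"y": -0.017,"z": 0,"wx": 0,"wy": 0,"wz": -7.9},{"x": -0.017,"y": -0.033,"z": 0,"wx": 0,"wy": 0,"wz": -15.8},{"x": -0.026,"y": -0.05,"z": 0,"wx": 0,"wy": 0,"wz": -23.6},{"x": -0.035,"y": -0.066,"z": 0,"wx": 0,"wy": 0,"wz": -31.5},{"x": -0.044,"y": -0.083,"z": 0,"wx": 0,"wy": 0,"wz": -39.4},{"x": -0.052,"y": -0.099,"z": 0,"wx": 0,"wy": 0,"wz": -47.3},{"x": -0.061,"y": -0.116,"z": 0,"wx": 0,"wy": 0,"wz": -55.1},{"x": -0.07,"y": -0.133,"z": 0,"wx": 0,"wy": 0,"wz": -63}]' --claw 0.056

```text
t: 30.35
position: [523.8, 183.2, 109.5]
ee_rot: [[0.388, 0.922, -0.001], [0.922, -0.388, -0.0], [-0.0, -0.001, -1.0]]
wrist_force: [0.3, 0.3, 0.2]
grip_width: 0.651
grip_force: 0.0
```

Emit:
apply_moves --deltas '[{"x": 0.01,"y": -0.015,"z": 0,"wx": 0,"wy": 0,"wz": -7.9},{"x": 0.021,"y": -0.03,"z": 0,"wx": 0,"wy": 0,"wz": -15.8},{"x": 0.032,"y": -0.046,"z": 0,"wx": 0,"wy": 0,"wz": -23.7},{"x": 0.071,"y": -0.059,"z": 0.008,"wx": 0,"wy": 0,"wz": -23.7},{"x": 0.109,"y": -0.073,"z": 0.015,"wx": 0,"wy": 0,"wz": -23.7},{"x": 0.148,"y": -0.087,"z": 0.023,"wx": 0,"wy": 0,"wz": -23.7},{"x": 0.187,"y": -0.1,"z": 0.03,"wx": 0,"wy": 0,"wz": -23.7},{"x": 0.187,"y": -0.1,"z": 0.03,"wx": 0,"wy": 0,"wz": -23.7}]'

```text
t: 31.15
position: [505.0, 397.3, 78.3]
ee_rot: [[-0.014, 1.0, -0.001], [1.0, 0.014, 0.0], [0.0, -0.001, -1.0]]
wrist_force: [-0.5, -0.1, 0.7]
grip_width: 0.654
grip_force: 0.0
```

Emit:
apply_moves --deltas '[{"x": 0,"y": 0,"z": 0.038,"wx": 0,"wy": 0,"wz": 0},{"x": 0,"y": 0,"z": 0.075,"wx": 0,"wy": 0,"wz": 0},{"x": 0,"y": 0,"z": 0.075,"wx": 0,"wy": 0,"wz": 0},{"x": 0,"y": 0,"z": 0.075,"wx": 0,"wy": 0,"wz": 0}]'

```text
t: 31.55
position: [505.8, 393.2, 4.9]
ee_rot: [[-0.009, 1.0, -0.002], [1.0, 0.009, -0.001], [-0.001, -0.002, -1.0]]
wrist_force: [0.4, 0.1, 0.6]
grip_width: 0.656
grip_force: 0.0
```

Emit:
apply_moves --deltas '[{"x": 0,"y": 0,"z": 0,"wx": 0,"wy": 0,"wz": 0},{"x": 0,"y": 0,"z": 0,"wx": 0,"wy": 0,"wz": 0},{"x": 0,"y": 0,"z": 0,"wx": 0,"wy": 0,"wz": 0},{"x": 0,"y": 0,"z": 0,"wx": 0,"wy": 0,"wz": 0},{"x": 0,"y": 0,"z": 0,"wx": 0,"wy": 0,"wz": 0}]' --claw 0.0

```text
t: 32.05
position: [508.2, 394.8, 8.3]
ee_rot: [[-0.009, 1.0, 0.004], [1.0, 0.009, 0.002], [0.002, 0.004, -1.0]]
wrist_force: [-0.7, -1.5, 7.9]
grip_width: 0.418
grip_force: 71.8
```

Emit:
apply_moves --deltas '[{"x": 0,"y": 0,"z": -0.035,"wx": 0,"wy": 0,"wz": 0},{"x": 0,"y": 0,"z": -0.07,"wx": 0,"wy": 0,"wz": 0},{"x": 0,"y": 0,"z": -0.105,"wx": 0,"wy": 0,"wz": 0},{"x": -0.047,"y": -0.002,"z": -0.105,"wx": 0,"wy": 0,"wz": 0},{"x": -0.093,"y": -0.004,"z": -0.105,"wx": 0,"wy": 0,"wz": 0},{"x": -0.14,"y": -0.005,"z": -0.105,"wx": 0,"wy": 0,"wz": 0},{"x": -0.187,"y": -0.007,"z": -0.105,"wx": 0,"wy": 0,"wz": 0},{"x": -0.234,"y": -0.008,"z": -0.105,"wx": 0,"wy": 0,"wz": 0}]'

```text
t: 32.85
position: [500.1, 158.2, 111.0]
ee_rot: [[-0.01, 1.0, 0.001], [1.0, 0.01, 0.0], [0.0, 0.001, -1.0]]
wrist_force: [0.2, -0.9, -1.3]
grip_width: 0.42
grip_force: 70.9
```

Emit:
apply_moves --deltas '[{"x": -0.016,"y": 0.01,"z": 0,"wx": 0,"wy": 0,"wz": 7.9},{"x": -0.031,"y": 0.019,"z": 0,"wx": 0,"wy": 0,"wz": 15.8},{"x": -0.047,"y": 0.029,"z": 0,"wx": 0,"wy": 0,"wz": 23.6},{"x": -0.062,"y": 0.039,"z": 0,"wx": 0,"wy": 0,"wz": 31.5},{"x": -0.078,"y": 0.049,"z": 0,"wx": 0,"wy": 0,"wz": 39.4},{"x": -0.094,"y": 0.058,"z": 0,"wx": 0,"wy": 0,"wz": 47.3},{"x": -0.109,"y": 0.068,"z": 0,"wx": 0,"wy": 0,"wz": 55.1},{"x": -0.125,"y": 0.078,"z": 0,"wx": 0,"wy": 0,"wz": 63}]'

```text
t: 33.65
position: [580.1, 35.0, 110.9]
ee_rot: [[0.889, 0.457, 0.001], [0.457, -0.889, -0.0], [0.001, 0.001, -1.0]]
wrist_force: [0.7, -0.3, -1.0]
grip_width: 0.422
grip_force: 70.8
```

Emit:
apply_moves --deltas '[{"x": 0.002,"y": 0.018,"z": 0,"wx": 0,"wy": 0,"wz": 7.9},{"x": 0.003,"y": 0.036,"z": 0,"wx": 0,"wy": 0,"wz": 15.8},{"x": 0.005,"y": 0.055,"z": 0,"wx": 0,"wy": 0,"wz": 23.6},{"x": 0.005,"y": 0.055,"z": 0,"wx": 0,"wy": 0,"wz": 23.6}]'

```text
t: 34.05
position: [610.7, -12.6, 111.2]
ee_rot: [[0.998, 0.066, 0.002], [0.066, -0.998, -0.001], [0.002, 0.001, -1.0]]
wrist_force: [0.6, -0.2, -1.2]
grip_width: 0.42
grip_force: 70.8
```

Emit:
apply_moves --deltas '[{"x": 0,"y": 0,"z": 0.032,"wx": 0,"wy": 0,"wz": 0},{"x": 0,"y": 0,"z": 0.05,"wx": 0,"wy": 0,"wz": 0},{"x": 0,"y": 0,"z": 0.062,"wx": 0,"wy": 0,"wz": 0},{"x": 0,"y": 0,"z": 0.069,"wx": 0,"wy": 0,"wz": 0},{"x": 0,"y": 0,"z": 0.074,"wx": 0,"wy": 0,"wz": 0},{"x": 0,"y": 0,"z": 0.074,"wx": 0,"wy": 0,"wz": 0},{"x": 0,"y": 0,"z": 0.074,"wx": 0,"wy": 0,"wz": 0}]'

```text
t: 34.75
position: [610.5, -10.7, 38.3]
ee_rot: [[0.998, 0.07, 0.002], [0.07, -0.998, -0.0], [0.002, 0.0, -1.0]]
wrist_force: [-2.7, 0.9, 5.9]
grip_width: 0.422
grip_force: 71.7
```

Emit:
apply_moves --deltas '[{"x": 0,"y": 0,"z": 0,"wx": 0,"wy": 0,"wz": 0},{"x": 0,"y": 0,"z": 0,"wx": 0,"wy": 0,"wz": 0},{"x": 0,"y": 0,"z": 0,"wx": 0,"wy": 0,"wz": 0}]' --claw 0.046

```text
t: 35.05
position: [609.8, -10.9, 36.6]
ee_rot: [[0.998, 0.069, 0.001], [0.069, -0.998, -0.0], [0.001, 0.0, -1.0]]
wrist_force: [-1.1, -0.4, 1.3]
grip_width: 0.538
grip_force: 0.0
```

Emit:
apply_moves --deltas '[{"x": 0,"y": 0,"z": -0.037,"wx": 0,"wy": 0,"wz": 0},{"x": 0,"y": 0,"z": -0.084,"wx": 0,"wy": 0,"wz": 0},{"x": 0,"y": 0,"z": -0.124,"wx": 0,"wy": 0,"wz": 0},{"x": 0,"y": 0,"z": -0.164,"wx": 0,"wy": 0,"wz": 0},{"x": 0,"y": 0,"z": -0.164,"wx": 0,"wy": 0,"wz": 0}]'

```text
t: 35.55
position: [613.4, -11.5, 208.0]
ee_rot: [[0.998, 0.069, 0.013], [0.069, -0.998, -0.003], [0.013, 0.003, -1.0]]
wrist_force: [0.9, -0.0, 0.7]
grip_width: 0.539
grip_force: 0.0
```

```bash
python3 - <<'E'
from h import *
import json
json.dump([609.3,-10.9,200.3,3.85],open('cmd.json','w'))
print(r.get_obs()['position'])
f=grab('top'); slats(f); g=grab('wrist'); onbed(g); save(g,'w6.png'); pickle.dump(g,open('w6.pkl','wb'))
E
```

```text
[613.36466884 -11.53450341 207.99363026]
slat ctr 501 538  size 278 x 52  long-axis yaw 176.1
slat ctr 552 -422  size 177 x 53  long-axis yaw 178.5
on bed [array([-19.7, -22.7]), array([188.8,  28.6]), np.float64(0.1)]
on bed [array([   9. , -173.4]), array([ 38.4, 177.2]), np.float64(90.0)]
on bed [array([  -1.4, -112. ]), array([ 39.4, 197.9]), np.float64(89.9)]
on bed [array([   1.3, -238.4]), array([ 37.7, 198.1]), np.float64(89.9)]
```

View pics/w6.png

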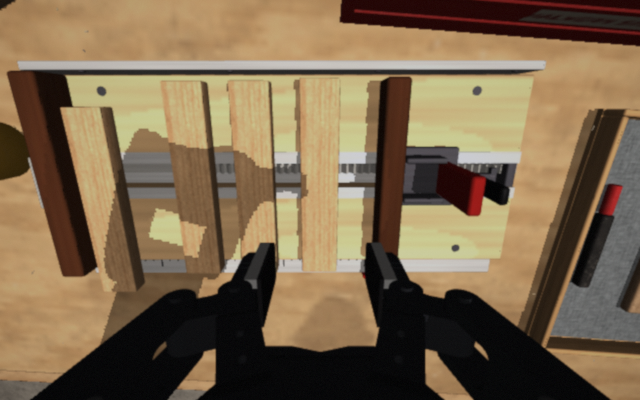

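The slat nearest the fence has been knocked toward the front and the fence (px (65–143, 107–290)); the other three are good. Measuring it for a correction.

```bash
python3 - <<'E'
from h import *
g=pickle.load(open('w6.pkl','rb'))
u=np.array([[65,108],[105,107],[143,290],[107,290]],float); print(w2b(onz(g,u[:,0],u[:,1],49)).round(1))
P=cloud(g); b=w2b(P); Z=P[...,2]
m=((Z>42)&(Z<56)&(b[...,0]<90)&(b[...,1]<12)&(b[...,1]>-60)); print(np.percentile(b[m],[2,50,98],axis=0), np.percentile(Z[m],[5,50,95]))
b0=w2b(onz(g,np.array([70.,90]),np.array([100.,272]),68)); print('fence face',b0)
E
```

```text
[[  73.7   -1. ]
 [  74.7  -38.6]
 [-121.8  -41.4]
 [-121.8   -1.1]]
[[-118.05611206  -32.37042071]
 [  -7.06816952  -11.58821796]
 [  77.30144582    6.7951234 ]] [45.27583528 48.08665442 53.0331488 ]
fence face [[ 80.42499276 -22.15830026]
 [-88.02189636  -3.10022961]]
```

```bash
python3 - <<'E'
from plan import plan
plan((443.2,197.6,120,93.9,1),(443.2,197.6,36,93.9,1)); print('push'); plan((479.1,200,36,93.9,2,8))
E
```

```text
CALL xyz(mm) wz: [(-14, -20, 7, -8.2), (-28, -40, 15, -16.4), (-41, -60, 22, -24.6), (-55, -80, 29, -32.7), (-69, -100, 36, -40.9), (-83, -120, 44, -49.1), (-97, -139, 51, -57.3), (-110, -159, 58, -65.5)]
CALL xyz(mm) wz: [(13, -21, 8, -8.2), (25, -42, 15, -16.4), (37, -63, 22, -24.6), (37, -63, 22, -24.6), (37, -63, 64, -24.6), (37, -63, 106, -24.6), (37, -63, 106, -24.6)]
end [443.0, 197.2, 36.3, 93.9] n 15
push
CALL xyz(mm) wz: [(0, 7, 0, 0.0), (0, 14, 0, 0.0), (0, 22, 0, 0.0), (0, 29, 0, 0.0), (0, 36, 0, 0.0), (0, 36, 0, 0.0), (0, 36, 0, 0.0)]
end [478.9, 199.7, 36.3, 93.9] n 7
```

Emit:
apply_moves --deltas '[{"x": -0.014,"y": -0.02,"z": 0.007,"wx": 0,"wy": 0,"wz": -8.2},{"x": -0.028,"y": -0.04,"z": 0.015,"wx": 0,"wy": 0,"wz": -16.4},{"x": -0.041,"y": -0.06,"z": 0.022,"wx": 0,"wy": 0,"wz": -24.6},{"x": -0.055,"y": -0.08,"z": 0.029,"wx": 0,"wy": 0,"wz": -32.7},{"x": -0.069,"y": -0.1,"z": 0.036,"wx": 0,"wy": 0,"wz": -40.9},{"x": -0.083,"y": -0.12,"z": 0.044,"wx": 0,"wy": 0,"wz": -49.1},{"x": -0.097,"y": -0.139,"z": 0.051,"wx": 0,"wy": 0,"wz": -57.3},{"x": -0.11,"y": -0.159,"z": 0.058,"wx": 0,"wy": 0,"wz": -65.5}]' --claw 0.0

```text
t: 36.45
position: [486.5, 140.7, 139.7]
ee_rot: [[0.346, 0.938, -0.004], [0.938, -0.346, -0.0], [-0.002, -0.004, -1.0]]
wrist_force: [-0.1, -0.2, -0.8]
grip_width: -0.002
grip_force: 0.0
```

Emit:
apply_moves --deltas '[{"x": 0.013,"y": -0.021,"z": 0.008,"wx": 0,"wy": 0,"wz": -8.2},{"x": 0.025,"y": -0.042,"z": 0.015,"wx": 0,"wy": 0,"wz": -16.4},{"x": 0.037,"y": -0.063,"z": 0.022,"wx": 0,"wy": 0,"wz": -24.6},{"x": 0.037,"y": -0.063,"z": 0.022,"wx": 0,"wy": 0,"wz": -24.6},{"x": 0.037,"y": -0.063,"z": 0.064,"wx": 0,"wy": 0,"wz": -24.6},{"x": 0.037,"y": -0.063,"z": 0.106,"wx": 0,"wy": 0,"wz": -24.6},{"x": 0.037,"y": -0.063,"z": 0.106,"wx": 0,"wy": 0,"wz": -24.6}]'

```text
t: 37.15
position: [437.3, 195.3, 30.2]
ee_rot: [[-0.068, 0.998, -0.014], [0.998, 0.068, -0.003], [-0.002, -0.014, -1.0]]
wrist_force: [0.0, -0.2, -0.8]
grip_width: -0.003
grip_force: 0.0
```

Emit:
apply_moves --deltas '[{"x": 0,"y": 0.007,"z": 0,"wx": 0,"wy": 0,"wz": 0},{"x": 0,"y": 0.014,"z": 0,"wx": 0,"wy": 0,"wz": 0},{"x": 0,"y": 0.022,"z": 0,"wx": 0,"wy": 0,"wz": 0},{"x": 0,"y": 0.029,"z": 0,"wx": 0,"wy": 0,"wz": 0},{"x": 0,"y": 0.036,"z": 0,"wx": 0,"wy": 0,"wz": 0},{"x": 0,"y": 0.036,"z": 0,"wx": 0,"wy": 0,"wz": 0},{"x": 0,"y": 0.036,"z": 0,"wx": 0,"wy": 0,"wz": 0}]'

```text
t: 37.85
position: [480.0, 199.7, 37.2]
ee_rot: [[-0.07, 0.998, 0.002], [0.998, 0.07, 0.0], [0.0, 0.002, -1.0]]
wrist_force: [-0.3, 0.1, 0.9]
grip_width: 0.003
grip_force: 0.0
```

Emit:
apply_moves --deltas '[{"x": 0,"y": -0.015,"z": 0,"wx": 0,"wy": 0,"wz": 0},{"x": 0,"y": -0.02,"z": -0.04,"wx": 0,"wy": 0,"wz": 0},{"x": -0.02,"y": -0.02,"z": -0.085,"wx": 0,"wy": 0,"wz": 0},{"x": -0.05,"y": -0.02,"z": -0.12,"wx": 0,"wy": 0,"wz": 0},{"x": -0.09,"y": -0.02,"z": -0.14,"wx": 0,"wy": 0,"wz": 0},{"x": -0.13,"y": -0.02,"z": -0.164,"wx": 0,"wy": 0,"wz": 0},{"x": -0.13,"y": -0.02,"z": -0.164,"wx": 0,"wy": 0,"wz": 0},{"x": -0.13,"y": -0.02,"z": -0.164,"wx": 0,"wy": 0,"wz": 0}]'

```text
t: 38.65
position: [468.4, 67.8, 201.0]
ee_rot: [[-0.069, 0.998, 0.002], [0.998, 0.069, 0.0], [0.0, 0.002, -1.0]]
wrist_force: [-0.5, 0.1, -1.0]
grip_width: -0.002
grip_force: 0.0
```

```bash
python3 - <<'E'
from h import *
import json
o=r.get_obs(); print(o['position'],o['ee_rot'][:,0])
g=grab('wrist'); save(g,'w7.png'); pickle.dump(g,open('w7.pkl','wb')); onbed(g)
E
```

```text
[468.37295753  67.84908707 200.97299248] [-6.85916300e-02  9.97644818e-01  7.10697243e-05]
on bed [array([  -0.9, -236.6]), array([198.6,  39.7]), np.float64(0.1)]
on bed [array([  -3. , -171.9]), array([198.6,  37.4]), np.float64(0.1)]
on bed [array([  -3.3, -110.6]), array([198.8,  37. ]), np.float64(0.1)]
on bed [array([ -4.7, -21.2]), array([198.7,  25.1]), np.float64(0.1)]
```

View pics/w7.png

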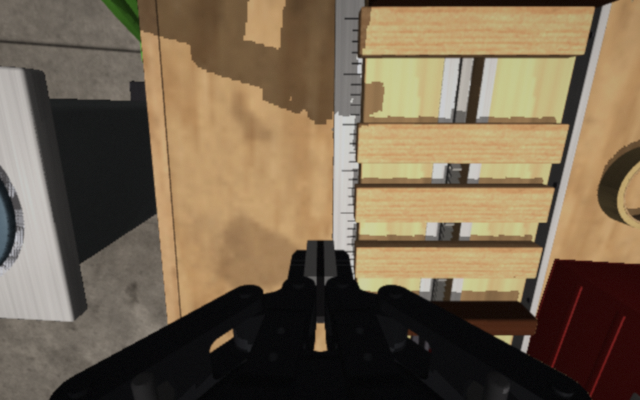

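All four slats lie parallel on the bed (x offsets −1 to −5 mm), and the jaw is still open. Next: pinch the post and trigger.

```bash
python3 - <<'E'
import json
json.dump([467.6,68.7,200.3,93.85],open('cmd.json','w'))
from plan import plan
plan((620.8,-143.1,200,3.9,1)); plan((620.8,-143.1,84,3.9,3,30))
E
```

```text
CALL xyz(mm) wz: [(-20, 13, 0, 8.2), (-40, 25, 0, 16.4), (-60, 38, 0, 24.5), (-81, 50, 0, 32.7), (-101, 63, 0, 40.9), (-121, 76, 0, 49.1), (-141, 88, 0, 57.2), (-161, 101, 0, 65.4)]
CALL xyz(mm) wz: [(3, 24, 0, 8.2), (6, 47, 0, 16.4), (9, 71, 0, 24.5), (9, 71, 0, 24.5)]
end [620.9, -143.3, 200.3, 3.9] n 12
CALL xyz(mm) wz: [(0, 0, 29, 0.0), (0, 0, 58, 0.0), (0, 0, 87, 0.0), (0, 0, 116, 0.0), (0, 0, 116, 0.0), (0, 0, 116, 0.0), (0, 0, 116, 0.0)]
end [620.9, -143.3, 84.3, 3.9] n 7
```

Emit:
apply_moves --deltas '[{"x": -0.02,"y": 0.013,"z": 0,"wx": 0,"wy": 0,"wz": 8.2},{"x": -0.04,"y": 0.025,"z": 0,"wx": 0,"wy": 0,"wz": 16.4},{"x": -0.06,"y": 0.038,"z": 0,"wx": 0,"wy": 0,"wz": 24.5},{"x": -0.081,"y": 0.05,"z": 0,"wx": 0,"wy": 0,"wz": 32.7},{"x": -0.101,"y": 0.063,"z": 0,"wx": 0,"wy": 0,"wz": 40.9},{"x": -0.121,"y": 0.076,"z": 0,"wx": 0,"wy": 0,"wz": 49.1},{"x": -0.141,"y": 0.088,"z": 0,"wx": 0,"wy": 0,"wz": 57.2},{"x": -0.161,"y": 0.101,"z": 0,"wx": 0,"wy": 0,"wz": 65.4}]' --claw 0.054

```text
t: 39.5
position: [580.0, -83.9, 198.3]
ee_rot: [[0.879, 0.476, -0.003], [0.476, -0.879, 0.001], [-0.002, -0.003, -1.0]]
wrist_force: [0.3, 0.6, 0.4]
grip_width: 0.634
grip_force: 0.0
```

Emit:
apply_moves --deltas '[{"x": 0.003,"y": 0.024,"z": 0,"wx": 0,"wy": 0,"wz": 8.2},{"x": 0.006,"y": 0.047,"z": 0,"wx": 0,"wy": 0,"wz": 16.4},{"x": 0.009,"y": 0.071,"z": 0,"wx": 0,"wy": 0,"wz": 24.5},{"x": 0.009,"y": 0.071,"z": 0,"wx": 0,"wy": 0,"wz": 24.5},{"x": 0.009,"y": 0.071,"z": 0,"wx": 0,"wy": 0,"wz": 24.5}]'

```text
t: 40.0
position: [621.6, -141.5, 198.5]
ee_rot: [[0.997, 0.075, -0.003], [0.075, -0.997, 0.002], [-0.003, -0.002, -1.0]]
wrist_force: [0.3, 0.4, -0.4]
grip_width: 0.633
grip_force: 0.0
```

```bash
python3 - <<'E'
from h import *
o=r.get_obs(); print(o['position'],w2b(o['position']))
g=grab('wrist'); save(g,'w8.png'); P=cloud(g); b=w2b(P); Z=P[...,2]; onbed(g)
h=cv2.cvtColor(g['img'],cv2.COLOR_RGB2HSV).astype(int)
m=((h[...,0]<6)|(h[...,0]>174))&(h[...,1]>140)&(Z>105)&(Z<120)&(abs(b[...,0])<40); print('post top',m.sum(),np.percentile(b[m],[3,50,97],axis=0).round(1).tolist())
E
```

```text
[ 621.58540984 -141.5158081   198.51197979] [   0.89227821 -370.43431925]
on bed [array([-77.4, -36.9]), array([13.5, 55.8]), np.float64(73.0)]
on bed [array([  -0.9, -175.4]), array([ 40.8, 197.7]), np.float64(89.9)]
on bed [array([  -1.4, -114. ]), array([ 42.4, 197.9]), np.float64(89.7)]
on bed [array([   1.1, -240.4]), array([ 39.6, 198.1]), np.float64(89.8)]
post top 553 [[-7.8, -370.7], [8.7, -365.3], [22.3, -360.5]]
```

View pics/w8.png

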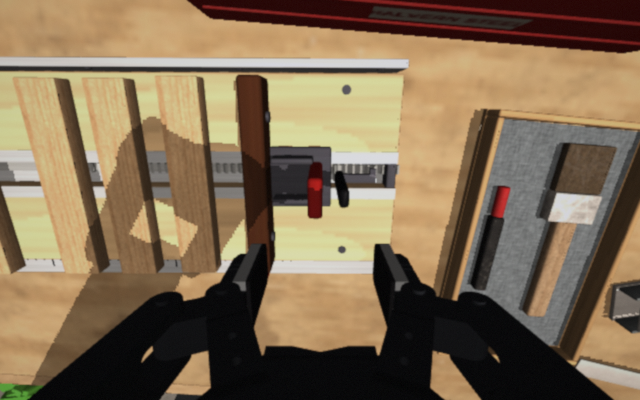

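The post (px ~315,190) spans bed y −360 to −371, with the trigger just outboard, so the fingers straddle both. Descending and pinching.

Emit:
apply_moves --deltas '[{"x": 0,"y": 0,"z": 0.029,"wx": 0,"wy": 0,"wz": 0},{"x": 0,"y": 0,"z": 0.058,"wx": 0,"wy": 0,"wz": 0},{"x": 0,"y": 0,"z": 0.087,"wx": 0,"wy": 0,"wz": 0},{"x": 0,"y": 0,"z": 0.116,"wx": 0,"wy": 0,"wz": 0},{"x": 0,"y": 0,"z": 0.116,"wx": 0,"wy": 0,"wz": 0},{"x": 0,"y": 0,"z": 0.116,"wx": 0,"wy": 0,"wz": 0}]'

```text
t: 40.65
position: [621.6, -142.0, 84.3]
ee_rot: [[0.997, 0.074, -0.001], [0.074, -0.997, 0.001], [-0.001, -0.001, -1.0]]
wrist_force: [-0.2, -0.1, 0.1]
grip_width: 0.632
grip_force: 0.0
```

Emit:
apply_moves --deltas '[{"x": 0,"y": 0,"z": 0,"wx": 0,"wy": 0,"wz": 0},{"x": 0,"y": 0,"z": 0,"wx": 0,"wy": 0,"wz": 0},{"x": 0,"y": 0,"z": 0,"wx": 0,"wy": 0,"wz": 0},{"x": 0,"y": 0,"z": 0,"wx": 0,"wy": 0,"wz": 0},{"x": 0,"y": 0,"z": 0,"wx": 0,"wy": 0,"wz": 0},{"x": 0,"y": 0,"z": 0,"wx": 0,"wy": 0,"wz": 0}]' --claw 0.0 --squeeze 40

```text
t: 41.25
position: [623.4, -141.1, 87.9]
ee_rot: [[0.997, 0.073, 0.003], [0.073, -0.997, 0.002], [0.003, -0.002, -1.0]]
wrist_force: [-3.1, 8.9, 9.5]
grip_width: 0.188
grip_force: 39.4
```

Emit:
apply_moves --deltas '[{"x": 0,"y": -0.01,"z": 0,"wx": 0,"wy": 0,"wz": 0},{"x": 0,"y": -0.02,"z": 0,"wx": 0,"wy": 0,"wz": 0},{"x": 0,"y": -0.03,"z": 0,"wx": 0,"wy": 0,"wz": 0},{"x": 0,"y": -0.04,"z": 0,"wx": 0,"wy": 0,"wz": 0},{"x": 0,"y": -0.05,"z": 0,"wx": 0,"wy": 0,"wz": 0},{"x": 0,"y": -0.06,"z": 0,"wx": 0,"wy": 0,"wz": 0},{"x": 0,"y": -0.07,"z": 0,"wx": 0,"wy": 0,"wz": 0},{"x": 0,"y": -0.08,"z": 0,"wx": 0,"wy": 0,"wz": 0}]'

```text
t: 42.05
position: [617.8, -62.0, 87.9]
ee_rot: [[0.997, 0.073, 0.004], [0.073, -0.997, 0.0], [0.004, -0.0, -1.0]]
wrist_force: [-2.2, 4.7, 7.0]
grip_width: 0.188
grip_force: 37.8
```

Emit:
apply_moves --deltas '[{"x": 0,"y": -0.01,"z": 0,"wx": 0,"wy": 0,"wz": 0},{"x": 0,"y": -0.02,"z": 0,"wx": 0,"wy": 0,"wz": 0},{"x": 0,"y": -0.03,"z": 0,"wx": 0,"wy": 0,"wz": 0},{"x": 0,"y": -0.04,"z": 0,"wx": 0,"wy": 0,"wz": 0},{"x": 0,"y": -0.047,"z": 0,"wx": 0,"wy": 0,"wz": 0},{"x": 0,"y": -0.054,"z": 0,"wx": 0,"wy": 0,"wz": 0},{"x": 0,"y": -0.06,"z": 0,"wx": 0,"wy": 0,"wz": 0},{"x": 0,"y": -0.06,"z": 0,"wx": 0,"wy": 0,"wz": 0}]'

```text
t: 42.85
position: [613.6, -1.3, 87.9]
ee_rot: [[0.997, 0.073, 0.005], [0.073, -0.997, 0.002], [0.005, -0.002, -1.0]]
wrist_force: [-1.2, 8.0, 6.9]
grip_width: 0.187
grip_force: 40.1
```

```bash
python3 - <<'E'
from h import *
o=r.get_obs(); print(w2b(o['position']),o['wrist_force'],o['grip_width']); g=grab('wrist'); onbed(g); save(g,'w9.png')
E
```

```text
[   2.4588568  -229.95954988] [-1.17448064  8.03682541  6.86494424] 0.18730913722201342
on bed [array([-25.2, -24.5]), array([ 30.9, 151.7]), np.float64(89.8)]
on bed [array([  27.9, -181.9]), array([143.1,   6.1]), np.float64(0.1)]
on bed [array([  0.2, -99.8]), array([200., 106.]), np.float64(0.0)]
```

View pics/w9.png

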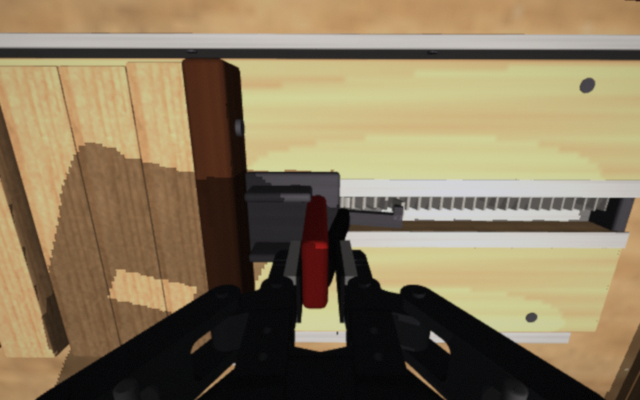

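The three outer slats are together in front of the jaw, with a ~8 mm gap left to the fence slat. Continuing slowly.

Emit:
apply_moves --deltas '[{"x": 0,"y": -0.004,"z": 0,"wx": 0,"wy": 0,"wz": 0},{"x": 0,"y": -0.007,"z": 0,"wx": 0,"wy": 0,"wz": 0},{"x": 0,"y": -0.01,"z": 0,"wx": 0,"wy": 0,"wz": 0},{"x": 0,"y": -0.01,"z": 0,"wx": 0,"wy": 0,"wz": 0},{"x": 0,"y": -0.01,"z": 0,"wx": 0,"wy": 0,"wz": 0}]'

```text
t: 43.4
position: [612.9, 8.2, 87.9]
ee_rot: [[0.997, 0.073, 0.005], [0.073, -0.997, 0.002], [0.005, -0.002, -1.0]]
wrist_force: [-1.6, 6.9, 6.7]
grip_width: 0.189
grip_force: 39.6
```

Emit:
apply_moves --deltas '[{"x": 0,"y": -0.002,"z": 0,"wx": 0,"wy": 0,"wz": 0},{"x": 0,"y": -0.003,"z": 0,"wx": 0,"wy": 0,"wz": 0},{"x": 0,"y": -0.004,"z": 0,"wx": 0,"wy": 0,"wz": 0},{"x": 0,"y": -0.004,"z": 0,"wx": 0,"wy": 0,"wz": 0}]'

```text
t: 43.8
position: [612.7, 11.5, 87.9]
ee_rot: [[0.997, 0.073, 0.005], [0.073, -0.997, 0.001], [0.005, -0.0, -1.0]]
wrist_force: [-2.5, 4.4, 5.8]
grip_width: 0.19
grip_force: 38.8
```

Emit:
apply_moves --deltas '[{"x": 0,"y": -0.002,"z": 0,"wx": 0,"wy": 0,"wz": 0},{"x": 0,"y": -0.003,"z": 0,"wx": 0,"wy": 0,"wz": 0},{"x": 0,"y": -0.003,"z": 0,"wx": 0,"wy": 0,"wz": 0}]'

```text
t: 44.1
position: [612.7, 11.8, 88.0]
ee_rot: [[0.997, 0.073, 0.005], [0.073, -0.997, -0.004], [0.005, 0.004, -1.0]]
wrist_force: [-1.8, -5.5, 5.2]
grip_width: 0.181
grip_force: 38.4
```

Emit:
apply_moves --deltas '[{"x": 0,"y": -0.002,"z": 0,"wx": 0,"wy": 0,"wz": 0},{"x": 0,"y": -0.003,"z": 0,"wx": 0,"wy": 0,"wz": 0},{"x": 0,"y": -0.003,"z": 0,"wx": 0,"wy": 0,"wz": 0}]'

```text
t: 44.4
position: [612.7, 12.1, 88.0]
ee_rot: [[0.997, 0.073, 0.005], [0.073, -0.997, -0.009], [0.005, 0.009, -1.0]]
wrist_force: [-2.1, -15.8, 4.5]
grip_width: 0.173
grip_force: 37.9
```

```bash
python3 - <<'E'
from h import *
o=r.get_obs(); print(w2b(o['position']),o['wrist_force'],o['grip_width']); g=grab('wrist'); onbed(g); save(g,'w10.png')
E
```

```text
[   2.46424359 -216.57439671] [ -2.10075568 -15.79827796   4.48654014] 0.1727008681165672
on bed [array([  27.4, -169.1]), array([  5.7, 143. ]), np.float64(90.0)]
on bed [array([ -0.2, -74.5]), array([200.8, 131.4]), np.float64(0.1)]
```

The row is solid: the arm is pressing at ~16 N with no further travel. Releasing gently.

Emit:
apply_moves --deltas '[{"x": 0,"y": 0,"z": 0,"wx": 0,"wy": 0,"wz": 0},{"x": 0,"y": 0,"z": 0,"wx": 0,"wy": 0,"wz": 0},{"x": 0,"y": 0,"z": 0,"wx": 0,"wy": 0,"wz": 0},{"x": 0,"y": 0,"z": 0,"wx": 0,"wy": 0,"wz": 0}]' --claw 0.044

```text
t: 44.85
position: [610.8, 16.9, 85.1]
ee_rot: [[0.997, 0.073, 0.001], [0.073, -0.997, -0.0], [0.001, 0.0, -1.0]]
wrist_force: [-0.5, -0.6, -0.4]
grip_width: 0.518
grip_force: 0.4
```

Emit:
apply_moves --deltas '[{"x": 0,"y": 0.005,"z": 0,"wx": 0,"wy": 0,"wz": 0},{"x": 0,"y": 0.01,"z": 0,"wx": 0,"wy": 0,"wz": 0},{"x": 0,"y": 0.01,"z": 0,"wx": 0,"wy": 0,"wz": 0}]'

```text
t: 45.15
position: [611.1, 6.1, 84.2]
ee_rot: [[0.997, 0.072, -0.0], [0.072, -0.997, 0.0], [-0.0, -0.0, -1.0]]
wrist_force: [-0.2, 0.7, -0.0]
grip_width: 0.514
grip_force: 0.0
```

Free of contact. Lift clear and check.

Emit:
apply_moves --deltas '[{"x": 0,"y": 0,"z": -0.03,"wx": 0,"wy": 0,"wz": 0},{"x": 0,"y": 0,"z": -0.07,"wx": 0,"wy": 0,"wz": 0},{"x": 0,"y": 0,"z": -0.11,"wx": 0,"wy": 0,"wz": 0},{"x": 0,"y": 0,"z": -0.15,"wx": 0,"wy": 0,"wz": 0},{"x": 0,"y": -0.03,"z": -0.15,"wx": 0,"wy": 0,"wz": 0},{"x": 0,"y": -0.06,"z": -0.15,"wx": 0,"wy": 0,"wz": 0},{"x": 0,"y": -0.06,"z": -0.15,"wx": 0,"wy": 0,"wz": 0},{"x": 0,"y": -0.06,"z": -0.15,"wx": 0,"wy": 0,"wz": 0}]'

```text
t: 45.95
position: [606.6, 66.7, 234.0]
ee_rot: [[0.997, 0.073, -0.0], [0.073, -0.997, -0.0], [-0.0, 0.0, -1.0]]
wrist_force: [0.8, -0.3, -0.0]
grip_width: 0.512
grip_force: 0.0
```

```bash
python3 - <<'E'
from h import *
g=grab('wrist'); onbed(g); save(g,'w11.png')
E
```

```text
on bed [array([ -0.9, -76.7]), array([200.1, 137.4]), np.float64(0.3)]
```

View pics/w11.png

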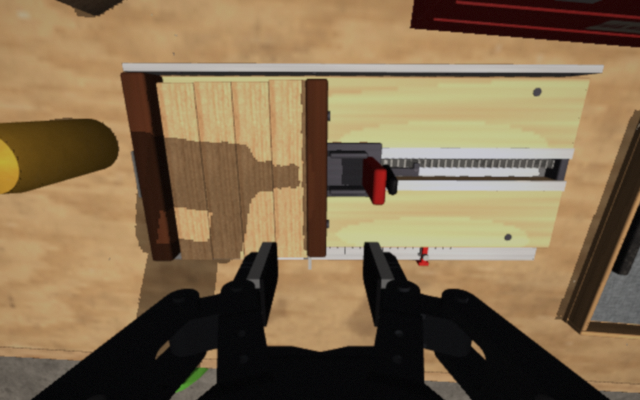

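The four slats are tight between fence (px 150) and jaw (px 316), ends even, with bottle and clip in place. Handing in.

```bash
python3 -c "
from rig import r
print(r.close_job())"
```

```text
the job is handed in; nothing more can be done
None
```

The job is handed in, with no verdict returned: marker and brush are in the tray, the jaw was set at the clip, and all four slats are pressed tight against the fence with ends even. One slat got knocked aside mid-run and was pushed back.

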